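Free the jammed control boards and rivet them into their shells

TASK

The control boards in the steel transit tray have slipped askew and jammed, one corner caught under a turned-in flange and the opposite corner riding on the other flange: turn each board square with the tray and flat so that its corners come clear, and lift it out without forcing it. Lay each one fully down in a black bottom shell of its own, either way round, and only once it lies in its shell push the pins of both its push rivets in flush. Leave the other things on the bench where they are.

Things in the scene. Friction and masses are not known exactly. Their poses are not given: they have to be found in the camera images.
- board1_cooler (a point): Centre of the 32 x 32 x 26 mm (tall) square fan cooler, the part to grip, in the middle of a loose control board (100 g; may be absent). Board: green PCB on a black carrier, together a flat slab 56 (x) x 90 (y) x 7 mm; its underside is 20 mm below this point along the board's z, its top 13 mm below. Other parts on it are at most 5 mm high, but for two white rivets. The same after half a turn about z.
- board1_pin_a (a joint): Centre pin of a white push rivet at a corner of board 1, +21 mm in x and +38 mm in y from the cooler's centre (the two rivets are diagonally opposite). In m: 0 = raised, 0.005 = pushed flush, a hard stop. It moves down at about 8 N and stays where it is left. Head 9 mm across, its top, raised, 6 mm below the height of the cooler's centre; collar 13 mm across, 2 mm above the PCB.
- board1_pin_b (a joint): Centre pin of a white push rivet at a corner of board 1, -21 mm in x and -38 mm in y from the cooler's centre (the two rivets are diagonally opposite). In m: 0 = raised, 0.005 = pushed flush, a hard stop. It moves down at about 8 N and stays where it is left. Head 9 mm across, its top, raised, 6 mm below the height of the cooler's centre; collar 13 mm across, 2 mm above the PCB.
- board2_cooler (a point): Centre of the 32 x 32 x 26 mm (tall) square fan cooler, the part to grip, in the middle of a loose control board (100 g; may be absent). Board: green PCB on a black carrier, together a flat slab 56 (x) x 90 (y) x 7 mm; its underside is 20 mm below this point along the board's z, its top 13 mm below. Other parts on it are at most 5 mm high, but for two white rivets. The same after half a turn about z.
- board2_pin_a (a joint): Centre pin of a white push rivet at a corner of board 2, +21 mm in x and +38 mm in y from the cooler's centre (the two rivets are diagonally opposite). In m: 0 = raised, 0.005 = pushed flush, a hard stop. It moves down at about 8 N and stays where it is left. Head 9 mm across, its top, raised, 6 mm below the height of the cooler's centre; collar 13 mm across, 2 mm above the PCB.
- board2_pin_b (a joint): Centre pin of a white push rivet at a corner of board 2, -21 mm in x and -38 mm in y from the cooler's centre (the two rivets are diagonally opposite). In m: 0 = raised, 0.005 = pushed flush, a hard stop. It moves down at about 8 N and stays where it is left. Head 9 mm across, its top, raised, 6 mm below the height of the cooler's centre; collar 13 mm across, 2 mm above the PCB.
- board3_cooler (a point): Centre of the 32 x 32 x 26 mm (tall) square fan cooler, the part to grip, in the middle of a loose control board (100 g; may be absent). Board: green PCB on a black carrier, together a flat slab 56 (x) x 90 (y) x 7 mm; its underside is 20 mm below this point along the board's z, its top 13 mm below. Other parts on it are at most 5 mm high, but for two white rivets. The same after half a turn about z.
- board3_pin_a (a joint): Centre pin of a white push rivet at a corner of board 3, +21 mm in x and +38 mm in y from the cooler's centre (the two rivets are diagonally opposite). In m: 0 = raised, 0.005 = pushed flush, a hard stop. It moves down at about 8 N and stays where it is left. Head 9 mm across, its top, raised, 6 mm below the height of the cooler's centre; collar 13 mm across, 2 mm above the PCB.
- board3_pin_b (a joint): Centre pin of a white push rivet at a corner of board 3, -21 mm in x and -38 mm in y from the cooler's centre (the two rivets are diagonally opposite). In m: 0 = raised, 0.005 = pushed flush, a hard stop. It moves down at about 8 N and stays where it is left. Head 9 mm across, its top, raised, 6 mm below the height of the cooler's centre; collar 13 mm across, 2 mm above the PCB.
- board4_cooler (a point): Centre of the 32 x 32 x 26 mm (tall) square fan cooler, the part to grip, in the middle of a loose control board (100 g; may be absent). Board: green PCB on a black carrier, together a flat slab 56 (x) x 90 (y) x 7 mm; its underside is 20 mm below this point along the board's z, its top 13 mm below. Other parts on it are at most 5 mm high, but for two white rivets. The same after half a turn about z.
- board4_pin_a (a joint): Centre pin of a white push rivet at a corner of board 4, +21 mm in x and +38 mm in y from the cooler's centre (the two rivets are diagonally opposite). In m: 0 = raised, 0.005 = pushed flush, a hard stop. It moves down at about 8 N and stays where it is left. Head 9 mm across, its top, raised, 6 mm below the height of the cooler's centre; collar 13 mm across, 2 mm above the PCB.
- board4_pin_b (a joint): Centre pin of a white push rivet at a corner of board 4, -21 mm in x and -38 mm in y from the cooler's centre (the two rivets are diagonally opposite). In m: 0 = raised, 0.005 = pushed flush, a hard stop. It moves down at about 8 N and stays where it is left. Head 9 mm across, its top, raised, 6 mm below the height of the cooler's centre; collar 13 mm across, 2 mm above the PCB.
- shell1_in (a point): Centre of the inner floor of a loose black die-cast bottom shell (300 g), a low pan. Pocket 62 (x) x 96 (y) mm, floor 3 mm and walls 2.5 mm thick, rim 6 mm above the inner floor. A board fits either way round, long side along y, 3 mm play each side, and then lies flat on this floor (two low bosses enter recesses under its rivets), its slab's top 1 mm above the rim.
- shell2_in (a point): Centre of the inner floor of a loose black die-cast bottom shell (300 g), a low pan. Pocket 62 (x) x 96 (y) mm, floor 3 mm and walls 2.5 mm thick, rim 6 mm above the inner floor. A board fits either way round, long side along y, 3 mm play each side, and then lies flat on this floor (two low bosses enter recesses under its rivets), its slab's top 1 mm above the rim.
- shell3_in (a point): Centre of the inner floor of a loose black die-cast bottom shell (300 g), a low pan. Pocket 62 (x) x 96 (y) mm, floor 3 mm and walls 2.5 mm thick, rim 6 mm above the inner floor. A board fits either way round, long side along y, 3 mm play each side, and then lies flat on this floor (two low bosses enter recesses under its rivets), its slab's top 1 mm above the rim.
- shell4_in (a point): Centre of the inner floor of a loose black die-cast bottom shell (300 g), a low pan. Pocket 62 (x) x 96 (y) mm, floor 3 mm and walls 2.5 mm thick, rim 6 mm above the inner floor. A board fits either way round, long side along y, 3 mm play each side, and then lies flat on this floor (two low bosses enter recesses under its rivets), its slab's top 1 mm above the rim.
- tray_floor (a point): Centre of the inner floor (2 mm above the bench) of the fixed steel tray, inside 92 (x) x 480 (y) mm. Its long walls are turned in as 11 mm flanges, underside 20, top 22 mm above this floor, 70 mm apart. Boards lie in it about 25 deg askew and tilted 26 deg, one long edge on the floor with a corner under a flange, the other edge up on the other flange. Within 8 deg of square a centred board passes.
- driver_grip (a point): Bystander: handle of a screwdriver 190 mm long lying on the bench.
- screw_bin: Bystander: blue bin of screws, 100 x 140 x 55 mm, origin under its middle.
- tape: Bystander: roll of tape core lying flat, 90 mm across, 18 mm high, origin under its middle.

How it is judged:
By the outcome, as a careful person would: the job done as asked, in the order asked, and still so for the second after the job is handed in, with the robot touching nothing.
Of board1, board2, board3, board4 only 3 to 4 are there at a start; the rules pass over those that are not, and their reading is None.
At some moment in a run one of shell1, shell2, shell3, shell4 may be knocked a few centimetres aside while the robot is not near it.
Once in a run the grip may slacken for a moment while it holds something.
It also fails if it takes over 210 s, if anything falls off the work surface, if the arm or the gripper's body presses on something with over 40 N, if the wrist force passes 120 N, or if a joint passes its speed limit or range.

ROBOT

A 6-joint arm with a two-finger parallel gripper is mounted at the origin on the work surface. World frame = base frame: x ahead of the robot, y to its left, z up, the work surface at z = 0. Lengths are in m, angles in rad, forces in N, time in s.
With the tool pointing down it reaches from about 0.3 to 0.875 m from the base axis. Payload 6.4 kg.
Tool frame: the origin (TCP) lies midway between the tips of the shut fingers; the grasp point (between the pads) lies 19 mm behind it; z points along the fingers, y is the line along which they close (so a half turn about z gives the same grasp; the last joint's range is limited). The gripper opens to 88 mm and grips with 3 to 60 N. Pads are 18 mm wide; open, the fingers measure 123 mm over their backs; the gripper's body (75 mm by 187 mm) begins 45 mm behind the grasp point.
Start: joints at [-1.341, 0.181, 1.607, -0, 1.354, -0.206], TCP at [0.243, -0.521, 0.239] pointing down, gripper open.
Joint ranges: [-2.99, 2.99], [-0.89, 2.07], [0.3, 2.58], [-1.14, 4.28], [0, 2.63], [-3.12, 3.12]. Speed limits (rad/s): [2.57, 2.57, 3.01, 3.14, 3.14, 3.14].

INTERFACE

Orientations are given as a 3x3 rotation matrix whose columns are the frame's x, y, z axes.
In Python, from station import get_obs, snapshot, hand_in, boxes_of, cut_out gives the robot as it stands.
- The arm moves only by the tool move_arm, never from a script. Its argument "deltas" is a list of rows, each a list of 3 entries, a list of its own where there are three numbers: the gripper command: -1 is fully open, 1 is shut, values between are in proportion, then the shift along the world's x, y, z in m, then the turn, a rotation vector about the world's x, y, z in rad. A call has 1 to 5 rows; each row is the pose to reach, as a shift and turn from the pose commanded when the call began; what a row does not reach only later rows make up. A row lasts 1/8 s, in which the tool goes at most 62.5 mm and 10.7 degrees, less where a joint would pass 70% of its speed; a pose out of reach is approached as far as the arm can. A call with a gripper value outside its range is refused whole. The fingers move at their own pace and stop on an object; "squeeze" is the grip in N (left out, the last holds). Time passes only in rows, so rows that repeat a pose let the fingers close. It gives the time, the measured TCP pose, the force, the opening and the grip force at its end, in the units of the state.
- get_obs(): the state, without advancing time (a new reading comes with each control period).
- snapshot(name): name is "scene" or "top"; returns a dict with "image" (400x640x3 uint8, red, green, blue), "z_map" (400x640 float32, m along the optical axis (not along the pixel's ray), 0 where there is no reading), "fx", "fy", "cx", "cy" (pixels), "dist" ([k1, k2, p1, p2, k3] as OpenCV has them; the pictures are not rectified), "pose" (4x4, takes a point from camera to world coordinates). Camera axes: x right, y up, looking along -z (the intrinsics and any distortion apply to the point x, -y, -z); pixel columns grow to the right and rows downward; lengths in m; the calibration is good to about 2 mm. A picture is of the moment at which its call begins.
- hand_in(): hands the job in; it is judged then, once.
Trained networks look in a picture, given as the dict that the camera call returned (one of the last four; its "shot" number tells which), for a name from the list of things; names that differ only in an ending like _2 or _b are one class to them, and where a whole thing is asked for, a point or a joint stands for the part that bears it (a point fixed in the world has none). Each returns a list of dicts, best first, with "confidence" (0 to 1); they miss things now and then, are a little off and sometimes report something else, mostly with a low value. They report only what shows in the picture. A call takes as long as a camera call.
- boxes_of(name, picture): "point" ([x, y, z] in m, in world coordinates, good to about 4 mm: the middle of the surface that is visible of it).
- cut_out(name, picture): "region" (400x640 bool, what is visible of it).
The state is a dict: "time": time; "joint_pos": joint angles; "qvel": joint speeds; "joint_torque": joint torques, N m; "position": TCP position; "eef_rot": TCP orientation; "contact_force": force on the tool from outside, world axes, zero at the start; "wrist_torque": the same for the moment, N m; "finger_gap": finger opening in m; "grip_force": force on a finger pad.
Only numpy, scipy, OpenCV 4.12 (cv2) and the standard library are available. Lean on these libraries where they do the work, as an engineer would, in place of code of your own. Each camera call takes 0.05 s, during which the arm holds its last target. There are 200 camera calls.

## Working session

There is one attempt and no reset: what is moved stays moved. The work goes in short steps, Python scripts to look and compute and a tool call to move; the robot and the scene stay as the last step left them, time stands still between calls to the robot, and variables do not carry over. Pictures are saved under pics/ and viewed, at most 14 in all, crops included, and the job is handed in when it is done.

Besides the shell and the picture viewer there is one more tool, called after ">>>" as name(argument=value, ...) on one line, values as JSON. move_arm: Moves the arm, as the interface text tells. Its arguments: {"type":"object","properties":{"deltas":{"type":"array"},"squeeze":{"type":"number"}},"required":["deltas"]}

```bash
mkdir -p pics; ls
cat > h.py <<'E'
import numpy as np,cv2
from station import *
def cloud(s):
    K=np.array([[s['fx'],0,s['cx']],[0,s['fy'],s['cy']],[0,0,1.]])
    v,u=np.mgrid[0:400,0:640]
    p=cv2.undistortPoints(np.stack([u,v],-1).reshape(-1,1,2).astype(np.float64),K,np.array(s['dist'],float)).reshape(400,640,2)
    z=s['z_map'].astype(float)
    c=np.stack([p[...,0]*z,-p[...,1]*z,-z,np.ones_like(z)],-1)
    w=(c@np.array(s['pose']).T)[...,:3]; w[z==0]=np.nan
    return w
def save(img,n): cv2.imwrite('pics/'+n,cv2.cvtColor(np.ascontiguousarray(img),cv2.COLOR_RGB2BGR))
E
python3 - <<'E'
from h import *
o=get_obs(); print(o)
for n in ['scene','top']:
    s=snapshot(n); save(s['image'],n+'0.png'); w=cloud(s); print(n,np.array(s['pose']).round(3).tolist(),s['fx'])
    for k in ['board1_cooler','board1_pin_a','shell1_in','tray_floor','driver_grip','screw_bin','tape']:
        print(k,[(np.round(b['point'],3).tolist(),round(b['confidence'],2)) for b in boxes_of(k,s)])
    np.savez(n+'0.npz',w=w,img=s['image'])
E
```

```text
pics
{'time': 0.0, 'joint_pos': array([-1.34129082e+00,  1.81503788e-01,  1.60797258e+00, -2.09896213e-05,
        1.35382714e+00, -2.06294579e-01]), 'qvel': array([ 0.00146581, -0.00067664, -0.00108777,  0.00082626, -0.00062089,
       -0.00058658]), 'joint_torque': array([ 1.10943154e-03, -4.33866978e+01, -3.41850364e+01,  7.05055869e-02,
        3.87762592e-02, -1.43729544e-04]), 'position': array([ 0.24261791, -0.52072391,  0.23784822]), 'eef_rot': array([[ 9.06530741e-01,  4.22139607e-01, -4.09172923e-04],
       [ 4.22139676e-01, -9.06529279e-01,  1.66133233e-03],
       [ 3.30386943e-04, -1.67877696e-03, -9.99998536e-01]]), 'contact_force': array([ 0.84575659, -0.03788592,  0.07868929]), 'wrist_torque': array([0.0538043 , 0.02813393, 0.00112282]), 'grip_force': 0.0, 'finger_gap': 0.08797999127116281}
scene [[-0.558, -0.704, 0.44, 1.043], [0.83, -0.475, 0.292, 0.322], [0.003, 0.528, 0.849, 1.015], [0.0, 0.0, 0.0, 1.0]] 415.8010743693659
board1_cooler [([0.643, -0.058, 0.028], 0.78)]
board1_pin_a []
shell1_in [([0.492, -0.1, 0.004], 0.81)]
tray_floor [([0.64, 0.01, 0.012], 0.72)]
driver_grip [([0.55, 0.412, 0.024], 0.78)]
screw_bin [([0.591, -0.458, 0.031], 0.67)]
tape [([0.513, 0.472, 0.016], 0.75)]
top [[0.012, 0.988, -0.154, 0.422], [-1.0, 0.012, 0.003, -0.002], [0.005, 0.154, 0.988, 1.119], [0.0, 0.0, 0.0, 1.0]] 403.07342140548946
board1_cooler [([0.634, -0.062, 0.031], 0.83)]
board1_pin_a []
shell1_in [([0.499, -0.096, -0.0], 0.7)]
tray_floor [([0.625, -0.007, 0.006], 0.97)]
driver_grip [([0.548, 0.415, 0.025], 0.92)]
screw_bin [([0.589, -0.466, 0.035], 0.71), ([0.478, 0.327, 0.002], 0.46)]
tape [([0.507, 0.475, 0.016], 0.82), ([0.59, -0.465, 0.029], 0.59)]
```

View pics/top0.png

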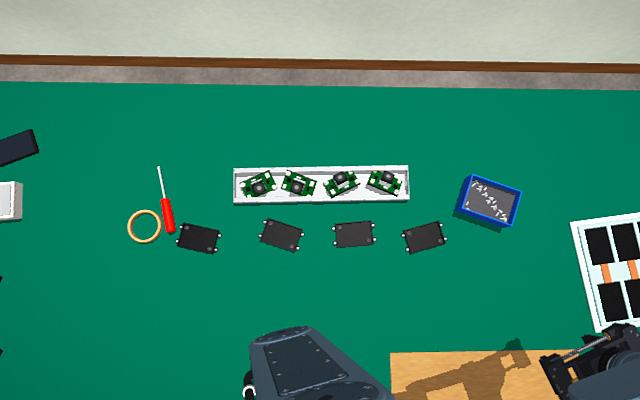

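View pics/scene0.png

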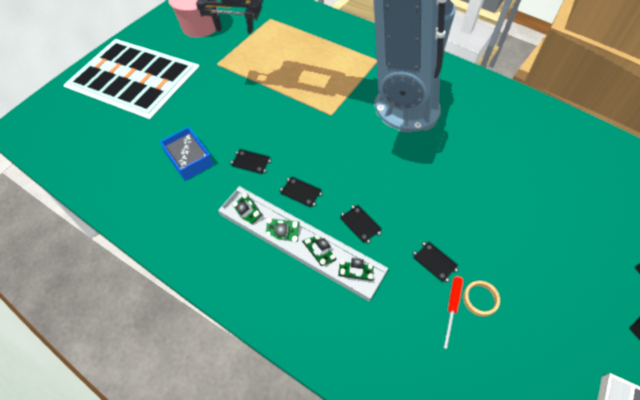

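Run:
```python
from h import *
for n in ['scene','top']:
    s=snapshot(n)
    for i in '1234':
      for k in ['board%s_cooler','shell%s_in','board%s_pin_a','board%s_pin_b']:
        print(n,k%i,[(np.round(b['point'],3).tolist(),round(b['confidence'],2)) for b in boxes_of(k%i,s)])
print(get_obs()['time'])
```

```text
scene board1_cooler [([0.494, -0.101, 0.005], 0.67), ([0.642, -0.055, 0.029], 0.62)]
scene shell1_in [([0.494, -0.101, 0.001], 0.89), ([0.644, -0.176, 0.031], 0.39)]
scene board1_pin_a []
scene board1_pin_b []
scene board2_cooler [([0.629, 0.063, 0.027], 0.68)]
scene shell2_in [([0.493, -0.29, 0.006], 0.89)]
scene board2_pin_a [([0.644, -0.18, 0.027], 0.72)]
scene board2_pin_b [([0.644, -0.18, 0.027], 0.72)]
scene board3_cooler [([0.646, -0.178, 0.024], 0.58), ([0.644, 0.01, 0.009], 0.43)]
scene shell3_in [([0.476, 0.332, 0.002], 0.69), ([0.624, 0.169, 0.027], 0.33)]
scene board3_pin_a []
scene board3_pin_b []
scene board4_cooler [([0.624, 0.169, 0.031], 0.79)]
scene shell4_in [([0.493, 0.101, 0.004], 0.97), ([0.629, 0.061, 0.028], 0.55), ([0.644, -0.053, 0.03], 0.2)]
scene board4_pin_a []
scene board4_pin_b []
top board1_cooler [([0.633, -0.06, 0.032], 0.79)]
top shell1_in [([0.497, -0.096, 0.002], 0.88)]
top board1_pin_a []
top board1_pin_b []
top board2_cooler [([0.63, 0.06, 0.033], 0.59)]
top shell2_in [([0.489, -0.296, 0.0], 0.66), ([0.637, -0.182, 0.031], 0.28)]
top board2_pin_a []
top board2_pin_b []
top board3_cooler [([0.633, -0.182, 0.03], 0.71)]
top shell3_in [([0.478, 0.328, 0.004], 0.88)]
top board3_pin_a [([0.627, -0.008, -0.002], 0.64)]
top board3_pin_b [([0.627, -0.008, -0.002], 0.64)]
top board4_cooler []
top shell4_in [([0.49, 0.101, 0.007], 0.83), ([0.63, 0.056, 0.033], 0.52)]
top board4_pin_a []
top board4_pin_b []
2.5
```

```bash
cat >> h.py <<'E'
from scipy.optimize import least_squares
from scipy.spatial.transform import Rotation as R
def sdf_box(p,c,h):
    q=np.abs(p-c)-h
    return np.linalg.norm(np.maximum(q,0),axis=1)+np.minimum(q.max(1),0)
def bsdf(p): # board frame: origin cooler centre
    return np.minimum(sdf_box(p,[0,0,0],[.016,.016,.013]),sdf_box(p,[0,0,-.0165],[.028,.045,.0035]))
def fit_board(P,starts):
    best=None
    for c,rv in starts:
        r=least_squares(lambda v:bsdf((P-v[:3])@R.from_rotvec(v[3:]).as_matrix()),np.r_[c,rv],loss='soft_l1',f_scale=.002)
        if best is None or r.cost<best.cost: best=r
    return best
def shells(s,w=None):
    w=cloud(s) if w is None else w
    img=s['image'].astype(int); dark=(img.max(-1)<75)&(w[...,2]>-.004)&(w[...,2]<.02)&(w[...,0]>.38)&(w[...,0]<.58)&(abs(w[...,1])<.42)
    n,l,st,_=cv2.connectedComponentsWithStats(dark.astype(np.uint8)); out=[]
    for i in range(1,n):
        if st[i,4]<250: continue
        P=w[l==i][:,:2]
        (cx,cy),(a,b),an=cv2.minAreaRect((P*1000).astype(np.float32))
        if a<b: L=an+90
        else: L=an      # direction of long side, from x
        t=(L-90+90)%180-90
        m=P.mean(0)*1000
        out.append((round(cx,1),round(cy,1),round(max(a,b),1),round(min(a,b),1),round(t,1),m.round(1).tolist(),round(float(np.nanmedian(w[l==i][:,2]))*1000,1)))
    return sorted(out,key=lambda o:o[1])
E
python3 - <<'E'
from h import *
d={}
for n in ['top','scene']:
    z=np.load(n+'0.npz'); d[n]=(z['w'],z['img'])
    for o in shells({'image':z['img']},z['w']): print(n,'shell',o)
    w,img=d[n]
    i=img.astype(int)
    white=(i.min(-1)>140)&(i.max(-1)-i.min(-1)<40)&(abs(w[...,0]-.63)<.08)&(abs(w[...,1])<.27)
    fl=white&(abs(w[...,2]-.024)<.004)
    X=w[fl]; print(n,'flange x hist',np.histogram(X[:,0],bins=np.arange(.56,.70,.005)),'y',np.percentile(X[:,1],[1,99]))
    # yaw
    for sgn in(-1,1):
        q=X[(X[:,0]-.63)*sgn>.02]; 
        if len(q)>20: print(np.polyfit(q[:,1],q[:,0],1),len(q), np.median(q[:,2]))
for k,y0 in (('b3',-.181),('b1',-.06),('b2',.061),('b4',.171)):
    for src in (['top'],['scene'],['top','scene']):
        P=[]
        for n in src:
            w,i=d[n]; i=i.astype(int)
            m=(abs(w[...,1]-y0)<.058)&(abs(w[...,0]-.63)<.05)&(w[...,2]>.006)&((i[...,1]-i[...,0]>25)|(i.max(-1)<130))
            P.append(w[m])
        P=np.vstack(P)
        st=[([.632,y0,.035],(R.from_euler('z',a,degrees=True)*R.from_euler('y',b,degrees=True)).as_rotvec()) for a in(25,-25) for b in (26,-26)]
        r=fit_board(P,st); M=R.from_rotvec(r.x[3:]).as_matrix()
        if M[1,1]<0: M=M@np.diag([-1,-1,1])
        e=R.from_matrix(M).as_euler('ZYX',degrees=True)
        print(k,src,len(P),r.x[:3].round(4),'ZYX',e.round(1),'res',np.median(abs(bsdf((P-r.x[:3])@R.from_rotvec(r.x[3:]).as_matrix()))).round(4))
E
```

```text
top shell (489.6, -292.9, 116.2, 68.0, 16.6, [489.9, -293.4], 2.9)
top shell (495.7, -98.3, 115.8, 67.0, 5.5, [495.8, -99.5], 2.9)
top shell (490.1, 102.6, 114.3, 69.4, -18.1, [490.5, 101.7], 3.2)
top shell (478.8, 329.0, 117.6, 69.2, -11.7, [479.1, 329.5], 3.1)
top flange x hist (array([  0,   0,   0,   1,  95, 197, 265, 167,  70,   8,   5,   3,   7,
         7,   8,  10,   5,   6,   5,   4,  30, 107, 223, 214, 127,  29,
         0]), array([0.56 , 0.565, 0.57 , 0.575, 0.58 , 0.585, 0.59 , 0.595, 0.6  ,
       0.605, 0.61 , 0.615, 0.62 , 0.625, 0.63 , 0.635, 0.64 , 0.645,
       0.65 , 0.655, 0.66 , 0.665, 0.67 , 0.675, 0.68 , 0.685, 0.69 ,
       0.695])) y [-0.24643865  0.23310533]
[-0.02939036  0.59204163] 803 0.0238889877312638
[-0.029271   0.6746633] 739 0.02385586749456281
scene shell (490.4, -291.9, 102.6, 71.6, 16.7, [488.4, -293.2], 3.3)
scene shell (495.1, -98.0, 101.9, 68.6, 6.8, [495.2, -98.5], 4.4)
scene shell (489.9, 102.5, 101.4, 68.3, -16.9, [489.7, 102.5], 4.2)
scene shell (478.5, 329.6, 101.0, 68.9, -11.6, [477.7, 330.0], 3.3)
scene flange x hist (array([  0,   0, 
[... 724 characters left out ...]
res 0.0013
b1 ['top'] 453 [ 0.6437 -0.0592  0.0329] ZYX [26.6 26.8 -0.5] res 0.0011
b1 ['scene'] 542 [ 0.6368 -0.0606  0.0353] ZYX [19.6 25.8 -3.5] res 0.0015
b1 ['top', 'scene'] 995 [ 0.6399 -0.0597  0.0341] ZYX [22.5 26.6 -2.5] res 0.0013
b2 ['top'] 503 [0.6253 0.0605 0.0327] ZYX [-18.3 -25.6  -1.7] res 0.0013
b2 ['scene'] 414 [0.6213 0.0575 0.0364] ZYX [-19.2 -15.9  -3.1] res 0.0018
b2 ['top', 'scene'] 917 [0.622  0.0581 0.0329] ZYX [-18.7 -25.5  -0.6] res 0.0013
b4 ['top'] 525 [0.6212 0.1623 0.0324] ZYX [ 25.2 -26.5   0.6] res 0.0013
b4 ['scene'] 428 [0.6174 0.1649 0.0329] ZYX [ 25.2 -26.9  -0.9] res 0.0009
b4 ['top', 'scene'] 953 [0.6191 0.1632 0.0327] ZYX [ 24.7 -26.6   0.1] res 0.0012
```

```bash
cat >> h.py <<'E'
def rel(o,pos,Rt):
    "shift (mm) and rotvec from the present pose to pos,Rt"
    return ((np.array(pos)-o['position'])*1000).round(1).tolist(), R.from_matrix(Rt@o['eef_rot'].T).as_rotvec().round(3).tolist()
def toolR(yaw,tilt): return R.from_euler('ZYX',[yaw,tilt,0],degrees=True).as_matrix()@np.diag([1,-1,-1])
E
python3 - <<'E'
from h import *
d={n:(lambda z:(z['w'],z['img'].astype(int)))(np.load(n+'0.npz')) for n in ('top','scene')}
o=get_obs()
for k,y0,a,b in (('b3',-.181,-23.3,26),('b1',-.06,26.7,26),('b2',.061,-23.3,-26),('b4',.166,26.7,-26)):
    res=[]
    for n in d:
        w,i=d[n]
        m=(abs(w[...,1]-y0)<.058)&(abs(w[...,0]-.633+.029*y0)<.042)&(w[...,2]>.007)&((i[...,1]-i[...,0]>25)|(i.max(-1)<130))
        P=w[m]; B=R.from_euler('ZYX',[a,b,0],degrees=True).as_matrix()
        for _ in range(2):
            r=least_squares(lambda v:bsdf((P-v)@B),[.632,y0,.033],loss='soft_l1',f_scale=.001)
            e=abs(bsdf((P-r.x)@B)); P=P[e<.004]
        C=r.x+B@[0,0,.013]
        # cooler-only check: points near cooler top
        Q=w[m]; L=(Q-r.x)@B; t=(abs(L[:,2]-.013)<.003)&(abs(L[:,:2]).max(1)<.022)
        res.append(r.x); print(k,n,r.x.round(4),len(P),np.median(e).round(4),'top-face mean',L[t].mean(0).round(4),t.sum())
    c=np.mean(res,0); B=R.from_euler('ZYX',[a,b,0],degrees=True).as_matrix(); 
    T=c+B@[0,0,-.006]; A=c+B@[0,0,.054]
    print(k,'cooler',c.round(4),'tcp',T.round(4),'above60',A.round(4),'rel',rel(o,A,toolR(a,b)))
E
```

```text
b3 top [ 0.648  -0.1865  0.0322] 442 0.001 top-face mean [-0.0018  0.0007  0.0128] 83
b3 scene [ 0.6453 -0.188   0.0333] 374 0.0011 top-face mean [-0.0015  0.002   0.0128] 79
b3 cooler [ 0.6466 -0.1873  0.0327] tcp [ 0.6442 -0.1862  0.0274] above60 [ 0.6684 -0.1966  0.0813] rel ([425.7, 324.7, -157.4], [-0.007, 0.467, -0.828])
b1 top [ 0.6439 -0.0596  0.0329] 441 0.001 top-face mean [-0.0021  0.0005  0.0127] 88
b1 scene [ 0.6407 -0.0604  0.0336] 487 0.0013 top-face mean [-0.0009  0.0006  0.0123] 79
b1 cooler [ 0.6423 -0.06    0.0333] tcp [ 0.6399 -0.0612  0.0279] above60 [ 0.6634 -0.0494  0.0818] rel ([420.7, 471.9, -156.9], [-0.198, 0.408, 0.03])
b2 top [0.6245 0.0598 0.0323] 472 0.0011 top-face mean [ 0.0014 -0.0008  0.0127] 103
b2 scene [0.6213 0.0576 0.0333] 379 0.001 top-face mean [0.0038 0.0013 0.0125] 81
b2 cooler [0.6229 0.0587 0.0328] tcp [0.6253 0.0577 0.0274] above60 [0.6011 0.0681 0.0813] rel ([358.4, 589.4, -157.4], [0.007, -0.467, -0.828])
b4 top [0.6173 0.1628 0.0371] 449 0.0015 top-face mean [0.0117 0.0059 0.0106] 3
b4 scene [0.6186 0.163  0.033 ] 420 0.0011 top-face mean [0.0053 0.0018 0.0125] 78
b4 cooler [0.618  0.1629 0.0351] tcp [0.6203 0.1641 0.0297] above60 [0.5968 0.1523 0.0836] rel ([354.1, 673.5, -155.1], [0.198, -0.408, 0.03])
```

>>> move_arm(deltas=[[-0.18,[0.05,0.04,0],[0,0.09,-0.16]],[-0.18,[0.1,0.08,-0.01],[0,0.18,-0.32]],[-0.18,[0.15,0.12,-0.02],[0,0.27,-0.48]],[-0.18,[0.2,0.16,-0.03],[0,0.36,-0.64]],[-0.18,[0.25,0.2,-0.04],[0,0.467,-0.828]]], squeeze=30)

```text
time: 3.12
position: [0.4682, -0.3409, 0.2042]
eef_rot: [[0.867, -0.33, -0.375], [-0.295, -0.944, 0.15], [-0.403, -0.02, -0.915]]
contact_force: [0.5, -1.1, 0.8]
finger_gap: 0.0519
grip_force: 0.0
```

```bash
cat > t.py <<'E'
import sys
from h import *
# t.py x y z yaw tilt -> rel
o=get_obs(); a=list(map(float,sys.argv[1:]))
print('t',o['time'],rel(o,a[:3],toolR(a[3],a[4])),'gap',round(o['finger_gap'],4),'F',o['contact_force'].round(1),'q',o['joint_pos'].round(2))
E
python3 t.py .6684 -.1966 .0813 -23.3 26
```

```text
t 3.125 ([200.2, 144.3, -122.9], [-0.004, 0.043, -0.07]) gap 0.0519 F [ 0.5 -1.1  0.8] q [-0.75  0.51  1.31 -0.15  1.71  1.16]
```

>>> move_arm(deltas=[[-0.18,[0.05,0.035,-0.02],[0,0,0]],[-0.18,[0.1,0.07,-0.04],[0,0,0]],[-0.18,[0.15,0.105,-0.08],[0,0,0]],[-0.18,[0.176,0.124,-0.1165],[0,0,0]],[-0.18,[0.176,0.124,-0.1165],[0,0,0]]])

```text
time: 3.75
position: [0.6412, -0.2137, 0.0803]
eef_rot: [[0.867, -0.322, -0.382], [-0.284, -0.947, 0.153], [-0.411, -0.024, -0.911]]
contact_force: [-0.8, -0.3, -0.3]
finger_gap: 0.052
grip_force: 0.0
```

>>> move_arm(deltas=[[-0.18,[0,0,0],[0,0,0]],[-0.18,[0,0,0],[0,0,0]]])

```text
time: 4.0
position: [0.6431, -0.2203, 0.0903]
eef_rot: [[0.87, -0.327, -0.369], [-0.292, -0.945, 0.148], [-0.397, -0.021, -0.917]]
contact_force: [-0.4, -0.7, 0.3]
finger_gap: 0.0523
grip_force: 0.0
```

```bash
python3 t.py .6442 -.1862 .0274 -23.3 26
python3 - <<'E'
from h import *
s=snapshot('scene'); save(cv2.resize(s['image'][150:310,180:420],(720,480)),'a1.png')
E
```

```text
t 4.0 ([1.1, 34.1, -62.9], [-0.003, 0.05, -0.073]) gap 0.0523 F [-0.4 -0.7  0.3] q [-0.49  0.84  1.02 -0.04  1.69  1.42]
```

View pics/a1.png

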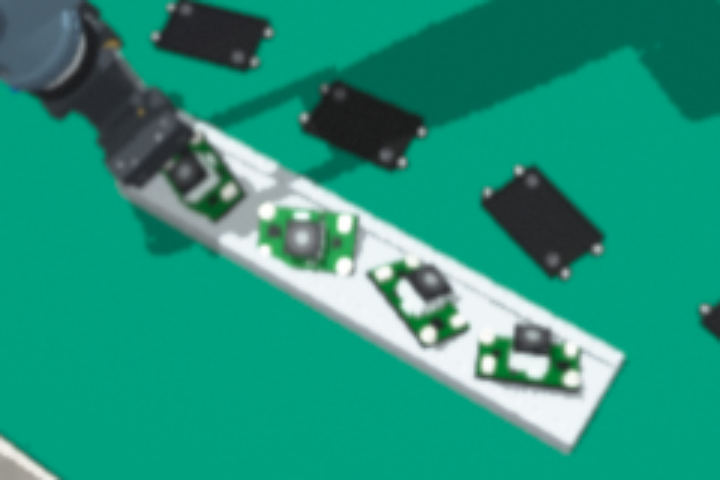

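>>> move_arm(deltas=[[-0.18,[0.025,0.0237,-0.009],[-0.003,0.05,-0.073]],[-0.18,[0.025,0.0237,-0.009],[-0.003,0.05,-0.073]],[-0.18,[0.017,0.0272,-0.027],[-0.003,0.05,-0.073]],[-0.18,[0.009,0.0307,-0.045],[-0.003,0.05,-0.073]],[-0.18,[0.009,0.0307,-0.045],[-0.003,0.05,-0.073]]])

```text
time: 4.68
position: [0.6501, -0.1884, 0.0426]
eef_rot: [[0.824, -0.394, -0.407], [-0.353, -0.919, 0.176], [-0.444, -0.001, -0.896]]
contact_force: [-0.3, 0.3, 0.4]
finger_gap: 0.0523
grip_force: 0.0
```

```bash
python3 t.py .6442 -.1862 .0274 -23.3 26
python3 - <<'E'
from h import *
s=snapshot('scene'); save(cv2.resize(s['image'][180:260,200:320],(720,480)),'a2.png')
E
```

```text
t 4.675 ([-5.9, 2.2, -15.2], [-0.003, -0.005, -0.001]) gap 0.0523 F [-0.3  0.3  0.4] q [-0.45  0.93  0.99 -0.02  1.68  1.53]
```

View pics/a2.png

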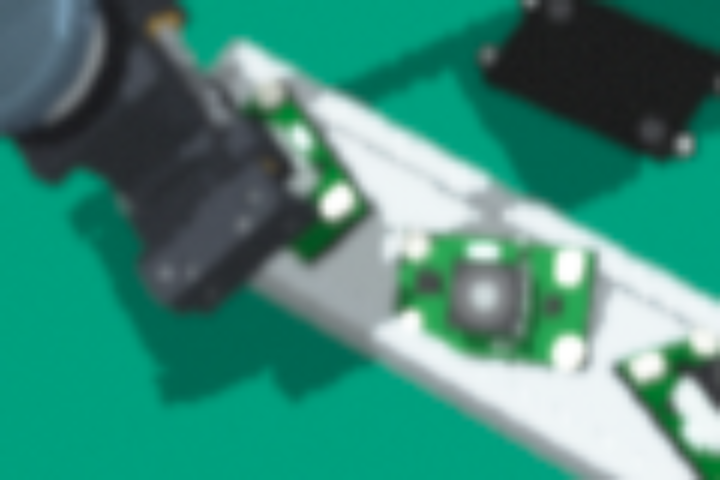

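>>> move_arm(deltas=[[-0.18,[-0.003,0.001,-0.008],[0,0,0]],[-0.18,[-0.006,0.002,-0.015],[0,0,0]],[-0.18,[-0.006,0.002,-0.015],[0,0,0]]])

```text
time: 5.1
position: [0.6449, -0.1853, 0.0267]
eef_rot: [[0.824, -0.394, -0.408], [-0.352, -0.919, 0.176], [-0.444, -0.001, -0.896]]
contact_force: [-0.2, 0.6, -0.7]
finger_gap: 0.0519
grip_force: 0.0
```

>>> move_arm(deltas=[[0.5,[0,0,0],[0,0,0]],[0.5,[0,0,0],[0,0,0]],[0.5,[0,0,0],[0,0,0]],[0.5,[0,0,0],[0,0,0]]])

```text
time: 5.6
position: [0.6458, -0.1857, 0.0276]
eef_rot: [[0.825, -0.394, -0.406], [-0.353, -0.919, 0.175], [-0.442, -0.001, -0.897]]
contact_force: [-0.2, -0.2, 1.2]
finger_gap: 0.0319
grip_force: 29.8
```

```bash
python3 t.py .6442 -.1862 .0274 1.7 26
```

```text
t 5.6 ([-1.6, -0.5, -0.2], [-0.002, -0.004, 0.435]) gap 0.0319 F [-0.2 -0.2  1.2] q [-0.45  0.93  1.01 -0.02  1.66  1.53]
```

>>> move_arm(deltas=[[0.5,[0,0,0.002],[0,0,0.05]],[0.5,[0,0,0.002],[0,0,0.15]],[0.5,[-0.001,0,0.002],[0,0,0.25]],[0.5,[-0.001,0,0.002],[0,0,0.35]],[0.5,[-0.001,0,0.002],[0,0,0.437]]])

```text
time: 6.22
position: [0.6444, -0.1853, 0.0291]
eef_rot: [[0.896, 0.035, -0.443], [0.032, -0.999, -0.014], [-0.443, -0.002, -0.897]]
contact_force: [-0.7, -0.0, -0.4]
finger_gap: 0.0316
grip_force: 29.8
```

```bash
python3 t.py .638 -.1862 .0294 1.7 0
```

```text
t 6.225 ([-6.4, -0.9, 0.3], [0.013, -0.459, -0.006]) gap 0.0316 F [-0.7 -0.  -0.4] q [-0.37  0.92  1.03 -0.18  1.62  1.19]
```

>>> move_arm(deltas=[[0.5,[-0.0015,0,0.002],[0.003,-0.11,0]],[0.5,[-0.003,0,0.003],[0.006,-0.22,0]],[0.5,[-0.0045,0,0.003],[0.009,-0.33,0]],[0.5,[-0.0064,0,0.003],[0.013,-0.459,-0.006]],[0.5,[-0.0064,0,0.003],[0.013,-0.459,-0.006]]])

```text
time: 6.85
position: [0.6357, -0.1852, 0.0321]
eef_rot: [[1.0, 0.025, -0.002], [0.025, -1.0, 0.002], [-0.002, -0.002, -1.0]]
contact_force: [-0.7, -0.5, -0.8]
finger_gap: 0.0316
grip_force: 29.8
```

>>> move_arm(deltas=[[0.5,[0,0,0.01],[0,0,0]],[0.5,[0,0,0.03],[0,0,0]],[0.5,[0,0,0.05],[0,0,0]],[0.5,[0,0,0.07],[0,0,0]],[0.5,[0,0,0.07],[0,0,0]]])

```text
time: 7.48
position: [0.64, -0.1863, 0.1057]
eef_rot: [[1.0, 0.027, 0.005], [0.027, -1.0, -0.001], [0.005, 0.002, -1.0]]
contact_force: [0.8, 0.2, -0.9]
finger_gap: 0.0317
grip_force: 29.8
```

```bash
python3 t.py .490 -.293 .09 16.6 0
python3 - <<'E'
from h import *
s=snapshot('scene'); save(cv2.resize(s['image'][120:300,180:450],(720,480)),'a3.png')
s=snapshot('top'); 
for q in shells(s): print(q)
E
```

```text
t 7.475 ([-150.0, -106.7, -15.7], [0.001, 0.005, 0.263]) gap 0.0317 F [ 0.8  0.2 -0.9] q [-0.46  0.51  1.46  0.    1.17  1.08]
(493.6, -307.8, 83.7, 68.4, 14.4, [488.6, -315.7], 2.8)
(490.5, 102.5, 114.3, 68.4, -17.8, [490.4, 101.6], 3.1)
(478.8, 328.4, 118.2, 69.1, -11.7, [479.2, 329.4], 3.1)
```

View pics/a3.png

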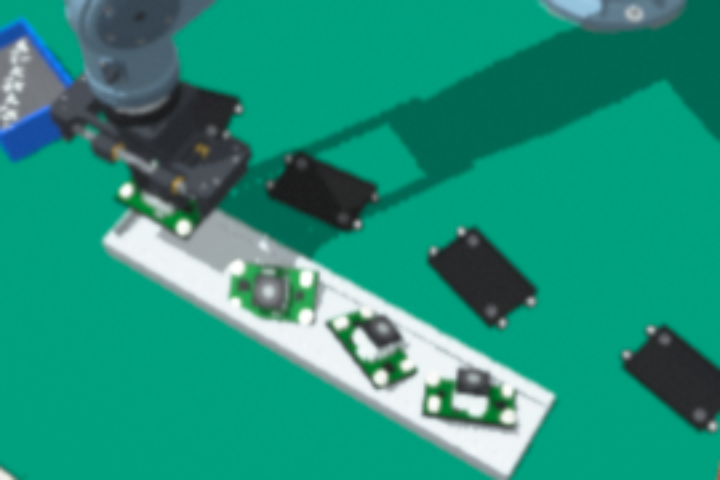

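>>> move_arm(deltas=[[0.5,[-0.04,-0.028,0],[0,0,0.06]],[0.5,[-0.08,-0.056,0],[0,0,0.12]],[0.5,[-0.12,-0.084,0],[0,0,0.18]],[0.5,[-0.15,-0.106,-0.01],[0.001,0.005,0.263]],[0.5,[-0.15,-0.106,-0.015],[0.001,0.005,0.263]]])

```text
time: 8.2
position: [0.4856, -0.2923, 0.086]
eef_rot: [[0.959, 0.282, -0.007], [0.282, -0.959, 0.003], [-0.006, -0.005, -1.0]]
contact_force: [0.5, -0.4, -1.5]
finger_gap: 0.0315
grip_force: 29.8
```

>>> move_arm(deltas=[[0.5,[0,0,0],[0,0,0]],[0.5,[0,0,0],[0,0,0]]])

```text
time: 8.45
position: [0.4889, -0.2909, 0.0874]
eef_rot: [[0.958, 0.286, -0.004], [0.286, -0.958, 0.002], [-0.004, -0.003, -1.0]]
contact_force: [-0.1, 0.1, -1.6]
finger_gap: 0.0321
grip_force: 29.8
```

```bash
cat >> h.py <<'E'
def held(o,cams=('scene','top')):
    "fit of the board in hand: cooler centre in tool coords and yaw about tool; prints"
    for n in cams:
        s=snapshot(n); w=cloud(s); i=s['image'].astype(int)
        m=(i[...,1]-i[...,0]>25)&(i[...,1]-i[...,2]>15)&(np.linalg.norm(w-o['position'],axis=-1)<.07)&(abs(w[...,2]-(o['position'][2]-.007))<.012)
        P=w[m]
        if len(P)<25: print(n,'few',len(P)); continue
        B0=o['eef_rot']@np.diag([1,-1,-1])
        f=lambda v:bsdf(((P-o['position'])@B0-np.r_[v[:2],v[3]])@R.from_euler('z',v[2]).as_matrix())
        r=least_squares(f,[0,0,0,.006],loss='soft_l1',f_scale=.001)
        print(n,len(P),'cooler in tool (bx,by,yaw deg,z)',(r.x[:2]*1000).round(1),np.degrees(r.x[2]).round(1),(r.x[3]*1000).round(1),'res',np.median(abs(r.fun)).round(4))
E
python3 t.py .490 -.293 .09 16.6 0
python3 - <<'E'
from h import *
held(get_obs())
s=snapshot('scene'); 
for q in shells(s): print(q)
E
```

```text
t 8.45 ([1.1, -2.1, 2.6], [-0.002, -0.004, -0.0]) gap 0.0321 F [-0.1  0.1 -1.6] q [-0.74  0.35  1.73 -0.    1.06  0.54]
scene 192 cooler in tool (bx,by,yaw deg,z) [-0.2 -0.4] -1.5 4.7 res 0.0014
top few 15
(486.5, -291.5, 106.1, 76.0, 17.4, [490.6, -289.5], 2.9)
(495.1, -98.8, 101.7, 68.0, 4.5, [495.0, -98.6], 4.2)
(490.0, 103.2, 102.3, 68.4, -17.9, [489.9, 102.5], 4.3)
(479.1, 329.7, 101.2, 70.2, -12.2, [477.6, 330.0], 3.3)
```

>>> move_arm(deltas=[[0.5,[0.0005,-0.002,-0.02],[-0.002,-0.004,0]],[0.5,[0.0005,-0.002,-0.04],[-0.002,-0.004,0]],[0.5,[0.0005,-0.002,-0.055],[-0.002,-0.004,0]],[0.5,[0.0005,-0.002,-0.06],[-0.002,-0.004,0]],[0.5,[0.0005,-0.002,-0.06],[-0.002,-0.004,0]]])

```text
time: 9.22
position: [0.4886, -0.2935, 0.0271]
eef_rot: [[0.958, 0.285, -0.001], [0.285, -0.958, -0.0], [-0.001, -0.0, -1.0]]
contact_force: [-0.6, 0.1, -0.7]
finger_gap: 0.0319
grip_force: 29.8
```

>>> move_arm(deltas=[[0.5,[0,0,-0.002],[0,0,0]],[0.5,[0,0,-0.004],[0,0,0]],[0.5,[0,0,-0.006],[0,0,0]],[0.5,[0,0,-0.008],[0,0,0]],[0.5,[0,0,-0.008],[0,0,0]]])

```text
time: 9.85
position: [0.4888, -0.2938, 0.0197]
eef_rot: [[0.958, 0.285, -0.0], [0.285, -0.958, -0.001], [-0.001, 0.001, -1.0]]
contact_force: [-0.3, 0.0, 1.9]
finger_gap: 0.0317
grip_force: 29.8
```

```bash
python3 t.py .4893 -.293 .0175 16.6 0
```

```text
t 9.85 ([0.5, 0.8, -2.2], [0.001, -0.0, 0.0]) gap 0.0317 F [-0.3  0.   1.9] q [-0.75  0.46  1.75 -0.    0.93  0.53]
```

>>> move_arm(deltas=[[0.5,[0,0,-0.001],[0,0,0]],[0.5,[0,0,-0.002],[0,0,0]],[0.5,[0,0,-0.002],[0,0,0]]])

```text
time: 10.22
position: [0.4892, -0.2942, 0.0184]
eef_rot: [[0.958, 0.286, 0.0], [0.286, -0.958, -0.002], [-0.0, 0.002, -1.0]]
contact_force: [-0.2, -0.7, 6.2]
finger_gap: 0.0314
grip_force: 30.0
```

```bash
python3 t.py .4893 -.293 .0175 16.6 0
```

```text
t 10.225 ([0.1, 1.2, -0.9], [0.002, 0.0, 0.0]) gap 0.0314 F [-0.2 -0.7  6.2] q [-0.75  0.46  1.75 -0.    0.93  0.53]
```

>>> move_arm(deltas=[[-0.18,[0,0,0.001],[0,0,0]],[-0.18,[0,0,0.001],[0,0,0]],[-0.18,[0,0,0.03],[0,0,0]],[-0.18,[0,0,0.06],[0,0,0]],[-0.18,[0.05,0.1,0.1],[0,0,0]]])

```text
time: 10.85
position: [0.515, -0.2438, 0.1]
eef_rot: [[0.96, 0.28, 0.001], [0.28, -0.96, -0.003], [0.0, 0.003, -1.0]]
contact_force: [1.0, -0.2, -1.1]
finger_gap: 0.052
grip_force: 0.0
```

>>> move_arm(deltas=[[1,[0.05,0.06,0.02],[0,0,0]],[1,[0.08,0.12,0.02],[0,0,0]],[1,[0.08,0.12,0.02],[0,0,0]],[1,[0.08,0.12,0.02],[0,0,0]]])

```text
time: 11.35
position: [0.595, -0.1199, 0.118]
eef_rot: [[0.958, 0.288, -0.001], [0.288, -0.958, -0.001], [-0.002, 0.0, -1.0]]
contact_force: [-0.1, -0.5, -0.8]
finger_gap: 0.0139
grip_force: 0.0
```

```bash
cat >> h.py <<'E'
def seated(c0,yaw,cams=('top','scene')):
    out=[]
    for n in cams:
        s=snapshot(n); w=cloud(s); i=s['image'].astype(int)
        B0=R.from_euler('z',yaw,degrees=True).as_matrix(); L=(w-np.r_[c0,.023])@B0
        m=(abs(L[...,0])<.033)&(abs(L[...,1])<.05)&(w[...,2]>.0085)&(w[...,2]<.06)&((i[...,1]-i[...,0]>25)|((abs(L[...,:2]).max(-1)<.02)&(w[...,2]>.016)))
        P=L[m]; 
        f=lambda v:bsdf((P-v[:3])@R.from_rotvec(v[3:]).as_matrix())
        r=least_squares(f,np.zeros(6),loss='soft_l1',f_scale=.001)
        c=np.r_[c0,.023]+B0@r.x[:3]; e=np.degrees(r.x[3:])
        print(n,len(P),'cooler',c.round(4),'tilt xy, yaw',e[:2].round(1),(yaw+e[2]).round(1),'res',np.median(abs(r.fun)).round(4)); out.append(np.r_[c,yaw+e[2]])
        save(cv2.resize(s['image'][max(0,v0(s,c)[1]-25):v0(s,c)[1]+25,v0(s,c)[0]-30:v0(s,c)[0]+30],(600,500),interpolation=cv2.INTER_CUBIC),f'seat_{n}_{int(c0[1]*1000)}.png')
    a=np.mean(out,0); B=R.from_euler('z',a[3],degrees=True).as_matrix()
    for k in(1,-1): print('pin',(a[:3]+B@[.021*k,.038*k,0]).round(4), 'press',(a[:3]+B@[.029*k,.042*k,0]).round(4))
def v0(s,c):
    T=np.linalg.inv(np.array(s['pose'])); p=T@np.r_[c,1]; p=p[:3]*[1,-1,-1]
    K=np.array([[s['fx'],0,s['cx']],[0,s['fy'],s['cy']],[0,0,1.]])
    return cv2.projectPoints(p.reshape(1,3),np.zeros(3),np.zeros(3),K,np.array(s['dist'],float))[0].ravel().round().astype(int)
E
python3 - <<'E'
from h import *
o=get_obs(); print(o['position'],o['finger_gap'],o['time'])
seated([.489,-.293],16.6)
a=cv2.imread('pics/seat_top_-293.png');b=cv2.imread('pics/seat_scene_-293.png');cv2.imwrite('pics/b1.png',cv2.resize(np.hstack([a,b]),(800,334)))
E
```

```text
[ 0.59497049 -0.1198762   0.11800347] 0.013920549148653935 11.35
top 415 cooler [ 0.4899 -0.2951  0.0234] tilt xy, yaw [0.3 0.7] 15.3 res 0.001
scene 43 cooler [ 0.4877 -0.2919  0.0221] tilt xy, yaw [ 1.4 -4.3] 19.2 res 0.0007
pin [ 0.4976 -0.251   0.0228] press [ 0.504  -0.2448  0.0228]
pin [ 0.48   -0.336   0.0228] press [ 0.4736 -0.3422  0.0228]
```

View pics/b1.png

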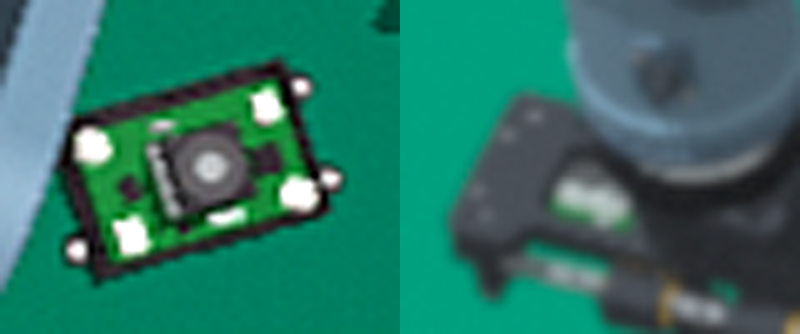

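>>> move_arm(deltas=[[1,[-0.032,-0.042,0],[0,0,0]],[1,[-0.064,-0.085,-0.01],[0,0,0]],[1,[-0.0948,-0.1272,-0.04],[0,0,0]],[1,[-0.0948,-0.1272,-0.07],[0,0,0]],[1,[-0.0948,-0.1272,-0.085],[0,0,0]]])

```text
time: 12.08
position: [0.4978, -0.2496, 0.0317]
eef_rot: [[0.96, 0.282, -0.003], [0.282, -0.96, 0.001], [-0.003, -0.002, -1.0]]
contact_force: [-0.2, 0.9, -0.1]
finger_gap: 0.0006
grip_force: 0.0
```

>>> move_arm(deltas=[[1,[0,0,0],[0,0,0]]])

```text
time: 12.2
position: [0.499, -0.2482, 0.0324]
eef_rot: [[0.959, 0.284, -0.003], [0.284, -0.959, 0.001], [-0.002, -0.002, -1.0]]
contact_force: [0.3, 0.9, 0.1]
finger_gap: 0.0004
grip_force: 0.0
```

```bash
python3 t.py .5002 -.2471 .0115 16.6 0
```

```text
t 12.2 ([1.2, 1.1, -20.9], [-0.001, -0.003, 0.001]) gap 0.0004 F [0.3 0.9 0.1] q [-0.67  0.42  1.78 -0.    0.95  0.61]
```

>>> move_arm(deltas=[[1,[0,0,-0.012],[0,0,0]],[1,[0,0,-0.014],[0,0,0]],[1,[0,0,-0.016],[0,0,0]],[1,[0,0,-0.018],[0,0,0]],[1,[0,0,-0.018],[0,0,0]]])

```text
time: 12.82
position: [0.5007, -0.2481, 0.0163]
eef_rot: [[0.958, 0.286, -0.0], [0.286, -0.958, -0.001], [-0.0, 0.001, -1.0]]
contact_force: [-1.3, 1.8, 4.5]
finger_gap: 0.0006
grip_force: 2.2
```

>>> move_arm(deltas=[[1,[0,0,-0.001],[0,0,0]],[1,[0,0,-0.002],[0,0,0]],[1,[0,0,-0.002],[0,0,0]]])

```text
time: 13.2
position: [0.5007, -0.2481, 0.0145]
eef_rot: [[0.958, 0.286, 0.0], [0.286, -0.958, -0.001], [-0.0, 0.001, -1.0]]
contact_force: [-2.5, 2.2, 6.4]
finger_gap: 0.0007
grip_force: 3.4
```

>>> move_arm(deltas=[[1,[0,0,-0.001],[0,0,0]],[1,[0,0,-0.002],[0,0,0]],[1,[0,0,-0.002],[0,0,0]]])

```text
time: 13.58
position: [0.5007, -0.248, 0.0125]
eef_rot: [[0.958, 0.286, 0.0], [0.286, -0.958, -0.001], [-0.0, 0.001, -1.0]]
contact_force: [-2.4, 2.2, 7.0]
finger_gap: 0.0005
grip_force: 3.6
```

>>> move_arm(deltas=[[1,[0,0,-0.001],[0,0,0]],[1,[0,0,-0.001],[0,0,0]]])

```text
time: 13.82
position: [0.5008, -0.2481, 0.0123]
eef_rot: [[0.958, 0.286, -0.0], [0.286, -0.958, -0.001], [-0.0, 0.001, -1.0]]
contact_force: [-4.9, 3.6, 14.0]
finger_gap: 0.0004
grip_force: 7.3
```

>>> move_arm(deltas=[[1,[0,0,-0.001],[0,0,0]],[1,[0,0,-0.001],[0,0,0]]])

```text
time: 14.08
position: [0.5009, -0.2482, 0.0121]
eef_rot: [[0.958, 0.286, -0.0], [0.286, -0.958, -0.001], [-0.0, 0.001, -1.0]]
contact_force: [-5.7, 6.4, 22.6]
finger_gap: 0.0003
grip_force: 11.1
```

>>> move_arm(deltas=[[1,[0,0,0.025],[0,0,0]],[1,[0,0,0.05],[0,0,0]],[1,[-0.0113,-0.046,0.05],[0,0,0]],[1,[-0.0226,-0.093,0.05],[0,0,0]],[1,[-0.0226,-0.093,0.03],[0,0,0]]])

```text
time: 14.7
position: [0.4785, -0.3458, 0.0415]
eef_rot: [[0.959, 0.282, 0.004], [0.282, -0.959, -0.006], [0.002, 0.007, -1.0]]
contact_force: [0.3, 0.4, 0.6]
finger_gap: 0.0004
grip_force: 0.0
```

>>> move_arm(deltas=[[1,[0,0,-0.013],[0,0,0]],[1,[0,0,-0.013],[0,0,0]]])

```text
time: 14.95
position: [0.4767, -0.3386, 0.0244]
eef_rot: [[0.958, 0.287, -0.004], [0.287, -0.958, 0.003], [-0.003, -0.004, -1.0]]
contact_force: [-0.7, -0.2, 0.3]
finger_gap: 0.0005
grip_force: 0.0
```

>>> move_arm(deltas=[[1,[0.001,-0.002,-0.004],[0,0,0]],[1,[0.001,-0.002,-0.006],[0,0,0]],[1,[0.001,-0.002,-0.008],[0,0,0]],[1,[0.001,-0.002,-0.01],[0,0,0]],[1,[0.001,-0.002,-0.012],[0,0,0]]])

```text
time: 15.58
position: [0.4789, -0.3433, 0.0154]
eef_rot: [[0.958, 0.285, -0.0], [0.285, -0.958, -0.001], [-0.0, 0.001, -1.0]]
contact_force: [-1.9, 3.2, 9.2]
finger_gap: 0.0003
grip_force: 4.2
```

>>> move_arm(deltas=[[1,[0,0,-0.001],[0,0,0]],[1,[0,0,-0.001],[0,0,0]]])

```text
time: 15.82
position: [0.4789, -0.3432, 0.0144]
eef_rot: [[0.958, 0.285, -0.0], [0.285, -0.958, -0.001], [-0.0, 0.001, -1.0]]
contact_force: [-1.2, 2.9, 6.5]
finger_gap: 0.0001
grip_force: 3.3
```

>>> move_arm(deltas=[[1,[0,0,-0.001],[0,0,0]],[1,[0,0,-0.001],[0,0,0]]])

```text
time: 16.08
position: [0.4789, -0.3432, 0.0134]
eef_rot: [[0.958, 0.285, -0.0], [0.285, -0.958, -0.001], [-0.0, 0.001, -1.0]]
contact_force: [-1.8, 2.5, 7.0]
finger_gap: 0.0006
grip_force: 3.5
```

>>> move_arm(deltas=[[1,[0,0,-0.001],[0,0,0]],[1,[0,0,-0.001],[0,0,0]]])

```text
time: 16.32
position: [0.4789, -0.3432, 0.0125]
eef_rot: [[0.958, 0.285, -0.0], [0.285, -0.958, -0.001], [-0.0, 0.001, -1.0]]
contact_force: [-0.9, 2.0, 7.5]
finger_gap: 0.0001
grip_force: 3.8
```

>>> move_arm(deltas=[[1,[0,0,-0.0015],[0,0,0]],[1,[0,0,-0.0015],[0,0,0]]])

```text
time: 16.58
position: [0.479, -0.3433, 0.0122]
eef_rot: [[0.958, 0.286, -0.0], [0.286, -0.958, -0.001], [-0.001, 0.001, -1.0]]
contact_force: [-5.5, 5.0, 17.3]
finger_gap: 0.0002
grip_force: 8.9
```

>>> move_arm(deltas=[[1,[0,0,-0.0007],[0,0,0]],[1,[0,0,-0.0007],[0,0,0]]])

```text
time: 16.82
position: [0.479, -0.3434, 0.0121]
eef_rot: [[0.958, 0.286, -0.0], [0.286, -0.958, -0.001], [-0.001, 0.001, -1.0]]
contact_force: [-7.3, 6.8, 23.2]
finger_gap: -0.0
grip_force: 11.3
```

>>> move_arm(deltas=[[1,[0,0,0.05],[0,0,0]],[0.2,[0,0,0.1],[0,0,0]],[-0.18,[0.03,0.04,0.12],[0,0,0]],[-0.18,[0.06,0.08,0.13],[0,0,0]],[-0.18,[0.09,0.14,0.13],[0,0,0]]])

```text
time: 17.45
position: [0.5682, -0.2074, 0.1411]
eef_rot: [[0.959, 0.284, 0.003], [0.284, -0.959, -0.003], [0.002, 0.003, -1.0]]
contact_force: [1.3, -1.4, -0.2]
finger_gap: 0.0384
grip_force: 0.0
```

```bash
python3 t.py .6634 -.0494 .0818 26.7 26;  python3 - <<'E'
from h import *
for n in('top','scene'):
    s=snapshot(n); w=cloud(s); i=s['image'].astype(int)
    for y0,x0,a,b in ((-.06,.642,26.7,26),(.058,.623,-23.3,-26),(.163,.618,26.7,-26)):
        m=(abs(w[...,1]-y0)<.058)&(abs(w[...,0]-.633+.029*y0)<.042)&(w[...,2]>.007)&((i[...,1]-i[...,0]>25)|(i.max(-1)<130))
        P=w[m]; B=R.from_euler('ZYX',[a,b,0],degrees=True).as_matrix()
        P=P[abs((P-[x0,y0,.033])@B-[0,0,0]).max(1)<.05]
        r=least_squares(lambda v:bsdf((P-v)@B),[x0,y0,.033],loss='soft_l1',f_scale=.001)
        print(n,y0,len(P),r.x.round(4),np.median(abs(r.fun)).round(4))
E
```

```text
t 17.45 ([95.2, 158.0, -59.3], [-0.165, 0.425, 0.175]) gap 0.0384 F [ 1.3 -1.4 -0.2] q [-0.55  0.34  1.61 -0.    1.18  0.74]
top -0.06 452 [ 0.6437 -0.0593  0.0324] 0.001
top 0.058 493 [0.6244 0.059  0.0327] 0.0011
top 0.163 512 [0.6204 0.1646 0.0327] 0.0014
scene -0.06 499 [ 0.6417 -0.0604  0.0329] 0.0013
scene 0.058 378 [0.6212 0.0575 0.0336] 0.001
scene 0.163 421 [0.6188 0.1642 0.0335] 0.0008
```

>>> move_arm(deltas=[[-0.18,[0.03,0.04,0],[-0.04,0.106,0.044]],[-0.18,[0.06,0.08,0],[-0.08,0.212,0.088]],[-0.18,[0.08,0.12,0],[-0.12,0.318,0.13]],[-0.18,[0.0956,0.158,-0.03],[-0.165,0.425,0.175]],[-0.18,[0.0956,0.158,-0.06],[-0.165,0.425,0.175]]])

```text
time: 18.18
position: [0.6625, -0.0453, 0.0753]
eef_rot: [[0.797, 0.455, -0.397], [0.41, -0.89, -0.197], [-0.443, -0.006, -0.896]]
contact_force: [-0.9, -0.4, -0.8]
finger_gap: 0.0522
grip_force: 0.0
```

>>> move_arm(deltas=[[-0.18,[0,0,0],[0,0,0]]])

```text
time: 18.3
position: [0.6598, -0.0488, 0.0752]
eef_rot: [[0.797, 0.451, -0.401], [0.406, -0.893, -0.195], [-0.446, -0.008, -0.895]]
contact_force: [-0.4, -0.1, 0.0]
finger_gap: 0.0522
grip_force: 0.0
```

```bash
python3 t.py .6404 -.0611 .0273 26.7 26
```

```text
t 18.3 ([-19.4, -12.3, -47.9], [-0.003, -0.011, -0.002]) gap 0.0522 F [-0.4 -0.1  0. ] q [-0.14  0.83  1.1  -0.25  1.61  1.01]
```

>>> move_arm(deltas=[[-0.18,[-0.004,-0.003,-0.01],[-0.003,-0.011,0]],[-0.18,[-0.009,-0.006,-0.022],[-0.003,-0.011,0]],[-0.18,[-0.014,-0.009,-0.034],[-0.003,-0.011,0]],[-0.18,[-0.014,-0.009,-0.034],[-0.003,-0.011,0]]])

```text
time: 18.8
position: [0.6468, -0.0588, 0.0444]
eef_rot: [[0.805, 0.449, -0.387], [0.403, -0.893, -0.198], [-0.434, 0.003, -0.901]]
contact_force: [0.8, 0.5, 0.5]
finger_gap: 0.052
grip_force: 0.0
```

```bash
python3 t.py .6404 -.0611 .0273 26.7 26
```

```text
t 18.8 ([-6.4, -2.3, -17.1], [0.001, 0.005, 0.0]) gap 0.052 F [0.8 0.5 0.5] q [-0.15  0.83  1.16 -0.26  1.53  1.01]
```

>>> move_arm(deltas=[[-0.18,[-0.003,-0.0012,-0.008],[0,0.005,0]],[-0.18,[-0.006,-0.002,-0.016],[0,0.005,0]],[-0.18,[-0.006,-0.002,-0.016],[0,0.005,0]]])

```text
time: 19.18
position: [0.6412, -0.0601, 0.0282]
eef_rot: [[0.803, 0.45, -0.391], [0.404, -0.893, -0.198], [-0.438, 0.001, -0.899]]
contact_force: [-0.2, 0.3, 0.0]
finger_gap: 0.0517
grip_force: 0.0
```

>>> move_arm(deltas=[[0.5,[0,0,0],[0,0,0]],[0.5,[0,0,0],[0,0,0]],[0.5,[0,0,0],[0,0,0]],[0.5,[0,0,0],[0,0,0]]])

```text
time: 19.68
position: [0.6424, -0.0602, 0.0296]
eef_rot: [[0.804, 0.45, -0.389], [0.404, -0.893, -0.198], [-0.436, 0.003, -0.9]]
contact_force: [0.6, -0.2, 0.6]
finger_gap: 0.0317
grip_force: 30.0
```

```bash
python3 t.py .6404 -.0611 .0273 1.7 26
```

```text
t 19.675 ([-2.0, -0.9, -2.3], [0.002, 0.003, -0.437]) gap 0.0317 F [ 0.6 -0.2  0.6] q [-0.15  0.84  1.17 -0.26  1.51  1.02]
```

>>> move_arm(deltas=[[0.5,[0,0,0.002],[0,0,-0.05]],[0.5,[0,0,0.002],[0,0,-0.15]],[0.5,[-0.001,0,0.002],[0,0,-0.25]],[0.5,[-0.001,0,0.002],[0,0,-0.35]],[0.5,[-0.001,0,0.002],[0,0,-0.437]]])

```text
time: 20.3
position: [0.6411, -0.0605, 0.0312]
eef_rot: [[0.899, 0.025, -0.437], [0.021, -1.0, -0.013], [-0.437, 0.002, -0.899]]
contact_force: [0.0, 0.2, -0.5]
finger_gap: 0.0317
grip_force: 30.0
```

```bash
python3 t.py .6345 -.0611 .0304 1.7 0
```

```text
t 20.3 ([-6.6, -0.6, -0.8], [0.014, -0.452, 0.005]) gap 0.0317 F [ 0.   0.2 -0.5] q [-0.22  0.87  1.12 -0.11  1.6   1.34]
```

>>> move_arm(deltas=[[0.5,[-0.0015,0,0.002],[0.003,-0.11,0]],[0.5,[-0.003,0,0.003],[0.006,-0.22,0]],[0.5,[-0.0045,0,0.003],[0.009,-0.33,0]],[0.5,[-0.0066,0,0.003],[0.014,-0.452,0.005]],[0.5,[-0.0066,0,0.003],[0.014,-0.452,0.005]]])

```text
time: 20.92
position: [0.6322, -0.0602, 0.0341]
eef_rot: [[0.999, 0.032, -0.003], [0.032, -1.0, -0.002], [-0.003, 0.001, -1.0]]
contact_force: [-1.0, 0.4, -0.6]
finger_gap: 0.0314
grip_force: 30.0
```

>>> move_arm(deltas=[[0.5,[0,0,0.01],[0,0,0]],[0.5,[0,0,0.03],[0,0,0]],[0.5,[0,0,0.05],[0,0,0]],[0.5,[0,0,0.07],[0,0,0]],[0.5,[0,0,0.07],[0,0,0]]])

```text
time: 21.55
position: [0.6364, -0.0607, 0.1074]
eef_rot: [[0.999, 0.034, 0.005], [0.034, -0.999, -0.004], [0.005, 0.004, -1.0]]
contact_force: [0.0, -0.0, -1.3]
finger_gap: 0.0319
grip_force: 30.0
```

```bash
python3 t.py .4960 -.0986 .09 5.5 0;  python3 - <<'E'
from h import *
for n in('scene','top'):
    s=snapshot(n)
    for q in shells(s): print(n,q)
held(get_obs(),('scene',))
E
```

```text
t 21.55 ([-140.4, -37.9, -17.4], [0.004, 0.005, 0.062]) gap 0.0319 F [ 0.  -0.  -1.3] q [-0.28  0.45  1.54 -0.    1.14  1.26]
scene (489.0, 99.7, 109.1, 69.3, -17.3, [489.5, 101.1], 4.4)
scene (478.7, 329.9, 100.8, 68.6, -12.0, [477.7, 330.1], 3.4)
top (489.6, -293.3, 116.6, 68.1, 16.5, [490.2, -286.5], 5.3)
top (497.2, 124.5, 69.5, 67.8, 71.6, [498.3, 123.4], 3.0)
top (478.9, 328.9, 117.0, 69.1, -11.6, [479.1, 329.3], 3.1)
scene 230 cooler in tool (bx,by,yaw deg,z) [-4.4 -1.6] 0.7 3.1 res 0.0009
```

>>> move_arm(deltas=[[0.5,[-0.04,-0.01,0.02],[0,0,0.02]],[0.5,[-0.08,-0.02,0.02],[0,0,0.04]],[0.5,[-0.12,-0.03,0.02],[0.004,0.005,0.062]],[0.5,[-0.14,-0.038,0.02],[0.004,0.005,0.062]],[0.5,[-0.14,-0.038,0.02],[0.004,0.005,0.062]]])

```text
time: 22.32
position: [0.493, -0.0983, 0.1234]
eef_rot: [[0.996, 0.094, -0.007], [0.094, -0.996, 0.002], [-0.006, -0.003, -1.0]]
contact_force: [0.2, 0.7, -0.4]
finger_gap: 0.0317
grip_force: 30.0
```

>>> move_arm(deltas=[[0.5,[0,0,0],[0,0,0]],[0.5,[0,0,0],[0,0,0]]])

```text
time: 22.58
position: [0.4952, -0.098, 0.1242]
eef_rot: [[0.995, 0.096, -0.005], [0.096, -0.995, 0.001], [-0.004, -0.002, -1.0]]
contact_force: [0.1, -0.6, -0.3]
finger_gap: 0.0315
grip_force: 30.0
```

```bash
python3 t.py .4970 -.0986 .09 5.5 0;  python3 - <<'E'
from h import *
held(get_obs(),('scene','scene'))
for n in('scene',):
    s=snapshot(n)
    for q in shells(s): print(n,q)
c=v0(s,np.array([.495,-.098,.03])); save(cv2.resize(s['image'][c[1]-60:c[1]+45,c[0]-80:c[0]+80],(640,420)),'c1.png')
E
```

```text
t 22.575 ([1.8, -0.6, -34.2], [-0.001, -0.005, -0.0]) gap 0.0315 F [ 0.1 -0.6 -0.3] q [-0.43  0.17  1.88 -0.    1.1   1.04]
scene 238 cooler in tool (bx,by,yaw deg,z) [-3.8 -0.5] -1.4 3.2 res 0.0011
scene 241 cooler in tool (bx,by,yaw deg,z) [-3.9  0.2] 0.5 3.5 res 0.001
scene (492.2, -97.6, 102.5, 74.0, 3.9, [492.9, -99.0], 4.5)
scene (490.7, 102.9, 101.6, 68.9, -16.7, [489.8, 102.5], 4.0)
scene (479.0, 329.4, 101.2, 69.2, -11.6, [477.8, 330.0], 3.5)
```

View pics/c1.png

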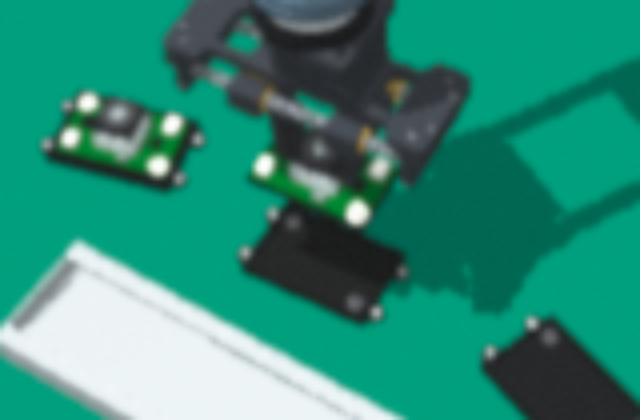

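>>> move_arm(deltas=[[0.5,[0.003,0,-0.03],[-0.001,-0.005,0]],[0.5,[0.003,0,-0.06],[-0.001,-0.005,0]],[0.5,[0.003,0,-0.085],[-0.001,-0.005,0]],[0.5,[0.003,0,-0.094],[-0.001,-0.005,0]],[0.5,[0.003,0,-0.094],[-0.001,-0.005,0]]])

```text
time: 23.35
position: [0.4974, -0.0981, 0.03]
eef_rot: [[0.995, 0.096, -0.001], [0.096, -0.995, 0.001], [-0.0, -0.001, -1.0]]
contact_force: [0.7, -0.2, -0.7]
finger_gap: 0.0317
grip_force: 30.0
```

>>> move_arm(deltas=[[0.5,[0,0,0],[0,0,0]]])

```text
time: 23.48
position: [0.4984, -0.0986, 0.0313]
eef_rot: [[0.995, 0.096, 0.002], [0.096, -0.995, -0.0], [0.002, 0.001, -1.0]]
contact_force: [0.9, -0.7, -1.2]
finger_gap: 0.0317
grip_force: 30.0
```

```bash
python3 t.py .4980 -.0986 .02 5.5 0;  python3 - <<'E'
from h import *
held(get_obs(),('scene','scene'))
s=snapshot('scene')
c=v0(s,np.array([.495,-.098,.02])); save(cv2.resize(s['image'][c[1]-30:c[1]+30,c[0]-40:c[0]+40],(800,600),interpolation=cv2.INTER_CUBIC),'c2.png')
E
```

```text
t 23.475 ([-0.4, -0.0, -11.3], [0.0, 0.002, -0.0]) gap 0.0317 F [ 0.9 -0.7 -1.2] q [-0.43  0.33  1.91  0.    0.9   1.05]
scene 209 cooler in tool (bx,by,yaw deg,z) [-3.9 -0.4] -0.5 3.5 res 0.0011
scene 205 cooler in tool (bx,by,yaw deg,z) [-4.2 -0.4] 1.4 3.5 res 0.0011
```

View pics/c2.png

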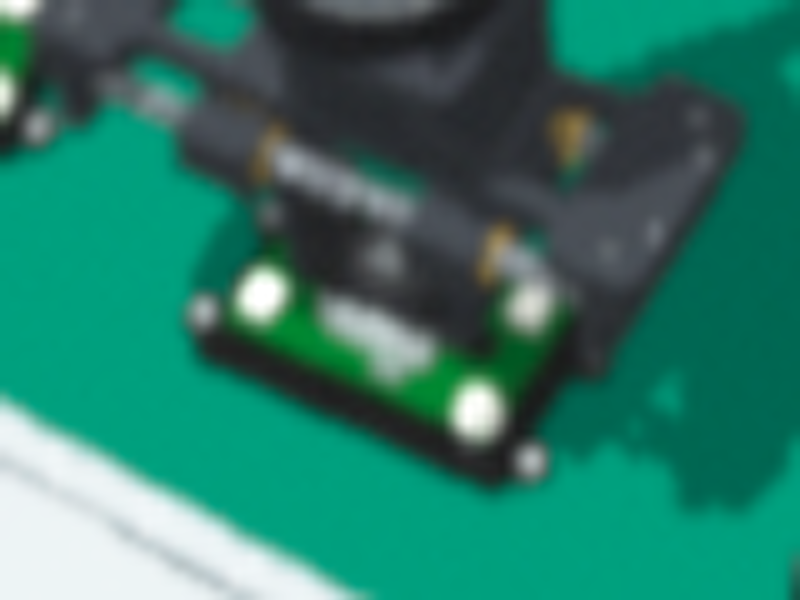

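>>> move_arm(deltas=[[0.5,[0,0,-0.003],[0,0,0]],[0.5,[0,0,-0.005],[0,0,0]],[0.5,[0,0,-0.007],[0,0,0]],[0.5,[0,0,-0.007],[0,0,0]]])

```text
time: 24.12
position: [0.4973, -0.0982, 0.023]
eef_rot: [[0.995, 0.096, -0.0], [0.096, -0.995, 0.001], [-0.0, -0.001, -1.0]]
contact_force: [0.2, 0.4, -0.9]
finger_gap: 0.0317
grip_force: 30.0
```

>>> move_arm(deltas=[[0.5,[0,0,-0.001],[0,0,0]],[0.5,[0,0,-0.002],[0,0,0]],[0.5,[0,0,-0.003],[0,0,0]],[0.5,[0,0,-0.003],[0,0,0]]])

```text
time: 24.62
position: [0.4976, -0.0982, 0.021]
eef_rot: [[0.995, 0.096, 0.0], [0.096, -0.995, 0.0], [0.0, -0.0, -1.0]]
contact_force: [-3.7, 1.8, 8.4]
finger_gap: 0.0321
grip_force: 30.0
```

>>> move_arm(deltas=[[0.3,[0,0,0.002],[0,0,0]],[-0.18,[0,0,0.002],[0,0,0]],[-0.18,[0,0,0.002],[0,0,0]],[-0.18,[0,0,0.03],[0,0,0]],[-0.18,[0,0,0.07],[0,0,0]]])

```text
time: 25.25
position: [0.4963, -0.0978, 0.0898]
eef_rot: [[0.995, 0.096, -0.003], [0.096, -0.995, 0.002], [-0.003, -0.002, -1.0]]
contact_force: [0.1, -1.0, 0.6]
finger_gap: 0.0519
grip_force: 0.0
```

>>> move_arm(deltas=[[1,[0.04,0.05,0.02],[0,0,0]],[1,[0.08,0.1,0.02],[0,0,0]],[1,[0.12,0.15,0.02],[0,0,0]],[1,[0.12,0.17,0.02],[0,0,0]],[1,[0.12,0.17,0.02],[0,0,0]]])

```text
time: 25.88
position: [0.6174, 0.0737, 0.1097]
eef_rot: [[0.995, 0.099, -0.001], [0.099, -0.995, 0.0], [-0.001, -0.0, -1.0]]
contact_force: [-1.0, 0.1, 0.1]
finger_gap: 0.0039
grip_force: 0.0
```

Run:
```python
from h import *
o=get_obs(); print(o['position'],o['finger_gap'],o['time'])
seated([.4945,-.098],5.5); seated([.489,-.2942],16.6)
a=cv2.imread('pics/seat_top_-98.png');b=cv2.imread('pics/seat_scene_-98.png');cv2.imwrite('pics/d1.png',cv2.resize(np.hstack([a,b]),(800,334)))
```

```text
[0.61738135 0.0736898  0.10966918] 0.003917985959431816 25.875
top 426 cooler [ 0.4963 -0.0967  0.0233] tilt xy, yaw [ 0.4 -0.2] 2.5 res 0.0011
scene 185 cooler [ 0.4928 -0.0982  0.0244] tilt xy, yaw [-0.7 -0.4] 5.7 res 0.0011
pin [ 0.5128 -0.058   0.0238] press [ 0.5204 -0.0535  0.0238]
pin [ 0.4763 -0.1368  0.0238] press [ 0.4686 -0.1414  0.0238]
top 406 cooler [ 0.4904 -0.2955  0.0235] tilt xy, yaw [0.1 0.6] 16.0 res 0.0012
scene 321 cooler [ 0.4883 -0.2941  0.0234] tilt xy, yaw [-0.5 -0.5] 17.1 res 0.0011
pin [ 0.4987 -0.2524  0.0234] press [ 0.5052 -0.2463  0.0234]
pin [ 0.4801 -0.3372  0.0234] press [ 0.4735 -0.3433  0.0234]
```

View pics/d1.png

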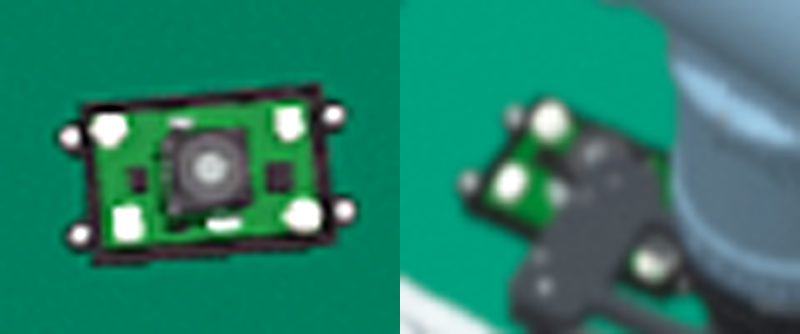

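>>> move_arm(deltas=[[1,[-0.034,-0.043,0],[0,0,0]],[1,[-0.068,-0.086,-0.01],[0,0,0]],[1,[-0.1022,-0.1282,-0.03],[0,0,0]],[1,[-0.1022,-0.1282,-0.06],[0,0,0]],[1,[-0.1022,-0.1282,-0.08],[0,0,0]]])

```text
time: 26.7
position: [0.5141, -0.0584, 0.0296]
eef_rot: [[0.996, 0.092, -0.0], [0.092, -0.996, 0.0], [-0.0, -0.0, -1.0]]
contact_force: [-0.7, -1.3, 0.4]
finger_gap: -0.0
grip_force: 0.0
```

>>> move_arm(deltas=[[1,[0,0,0],[0,0,0]],[1,[0,0,0],[0,0,0]]])

```text
time: 26.95
position: [0.5157, -0.0572, 0.0311]
eef_rot: [[0.995, 0.095, 0.001], [0.095, -0.995, -0.0], [0.001, 0.0, -1.0]]
contact_force: [-0.5, -0.4, 0.0]
finger_gap: 0.0003
grip_force: 0.0
```

>>> move_arm(deltas=[[1,[-0.0005,0.0027,-0.008],[0,0,0]],[1,[-0.0005,0.0027,-0.012],[0,0,0]],[1,[-0.0005,0.0027,-0.015],[0,0,0]],[1,[-0.0005,0.0027,-0.017],[0,0,0]],[1,[-0.0005,0.0027,-0.018],[0,0,0]]])

```text
time: 27.58
position: [0.5149, -0.0535, 0.0128]
eef_rot: [[0.995, 0.096, 0.0], [0.096, -0.995, 0.0], [0.0, -0.0, -1.0]]
contact_force: [-3.3, 1.3, 8.1]
finger_gap: 0.0005
grip_force: 4.1
```

>>> move_arm(deltas=[[1,[0,0,-0.001],[0,0,0]],[1,[0,0,-0.002],[0,0,0]]])

```text
time: 27.82
position: [0.5152, -0.0535, 0.012]
eef_rot: [[0.995, 0.096, 0.0], [0.096, -0.995, 0.0], [0.0, -0.0, -1.0]]
contact_force: [-9.5, 3.4, 26.3]
finger_gap: 0.0006
grip_force: 13.2
```

>>> move_arm(deltas=[[1,[0,0,-0.001],[0,0,0]],[1,[0,0,-0.001],[0,0,0]]])

```text
time: 28.08
position: [0.5153, -0.0535, 0.0119]
eef_rot: [[0.995, 0.097, 0.0], [0.097, -0.995, 0.0], [0.0, -0.0, -1.0]]
contact_force: [-11.9, 3.5, 30.5]
finger_gap: 0.0009
grip_force: 14.7
```

>>> move_arm(deltas=[[1,[0,0,0.025],[0,0,0]],[1,[0,0,0.05],[0,0,0]],[1,[-0.02,-0.043,0.05],[0,0,0]],[1,[-0.0395,-0.0864,0.05],[0,0,0]],[1,[-0.0395,-0.0864,0.03],[0,0,0]]])

```text
time: 28.7
position: [0.4761, -0.1434, 0.0406]
eef_rot: [[0.996, 0.093, 0.004], [0.093, -0.996, -0.002], [0.004, 0.003, -1.0]]
contact_force: [0.7, -0.6, -0.6]
finger_gap: 0.0005
grip_force: 0.0
```

>>> move_arm(deltas=[[1,[0,0,-0.01],[0,0,0]],[1,[0,0,-0.01],[0,0,0]],[1,[0,0,-0.01],[0,0,0]]])

```text
time: 29.08
position: [0.4757, -0.1397, 0.0295]
eef_rot: [[0.995, 0.097, 0.001], [0.097, -0.995, 0.0], [0.001, -0.0, -1.0]]
contact_force: [0.1, 0.5, 1.0]
finger_gap: 0.0006
grip_force: 0.0
```

>>> move_arm(deltas=[[1,[0,0,-0.008],[0,0,0]],[1,[0,0,-0.011],[0,0,0]],[1,[0,0,-0.013],[0,0,0]],[1,[0,0,-0.015],[0,0,0]],[1,[0,0,-0.016],[0,0,0]]])

```text
time: 29.7
position: [0.4753, -0.1399, 0.0137]
eef_rot: [[0.995, 0.096, -0.0], [0.096, -0.995, 0.001], [-0.0, -0.001, -1.0]]
contact_force: [-2.5, 2.0, 8.0]
finger_gap: 0.0002
grip_force: 4.1
```

>>> move_arm(deltas=[[1,[0,0,-0.001],[0,0,0]],[1,[0,0,-0.002],[0,0,0]]])

```text
time: 29.95
position: [0.4754, -0.14, 0.0122]
eef_rot: [[0.995, 0.096, -0.0], [0.096, -0.995, 0.001], [-0.0, -0.001, -1.0]]
contact_force: [-6.0, 4.0, 19.5]
finger_gap: 0.0004
grip_force: 9.9
```

>>> move_arm(deltas=[[1,[0,0,-0.001],[0,0,0]],[1,[0,0,-0.001],[0,0,0]]])

```text
time: 30.2
position: [0.4755, -0.14, 0.0121]
eef_rot: [[0.995, 0.096, -0.0], [0.096, -0.995, 0.001], [-0.0, -0.001, -1.0]]
contact_force: [-7.4, 4.5, 22.4]
finger_gap: 0.0004
grip_force: 11.6
```

>>> move_arm(deltas=[[1,[0,0,0.05],[0,0,0]],[0.2,[0.01,0.03,0.1],[0,0,0]],[-0.18,[0.04,0.08,0.12],[0,0,0]],[-0.18,[0.06,0.12,0.12],[0,0,0]],[-0.18,[0.08,0.16,0.12],[0,0,0]]])

```text
time: 30.82
position: [0.5562, 0.0213, 0.1309]
eef_rot: [[0.995, 0.096, 0.002], [0.096, -0.995, 0.0], [0.002, 0.0, -1.0]]
contact_force: [-1.0, -0.5, 0.4]
finger_gap: 0.0382
grip_force: 0.0
```

```bash
python3 t.py .6011 .0677 .0816 -23.3 -26
```

```text
t 30.825 ([44.9, 46.4, -49.3], [-0.071, -0.451, -0.494]) gap 0.0382 F [-1.  -0.5  0.4] q [-0.18  0.26  1.75  0.    1.13  1.3 ]
```

>>> move_arm(deltas=[[-0.18,[0.01,0.01,0],[-0.014,-0.09,-0.1]],[-0.18,[0.02,0.02,0],[-0.028,-0.18,-0.2]],[-0.18,[0.03,0.03,-0.01],[-0.042,-0.27,-0.3]],[-0.18,[0.04,0.04,-0.03],[-0.056,-0.36,-0.4]],[-0.18,[0.045,0.0465,-0.049],[-0.071,-0.451,-0.494]]])

```text
time: 31.45
position: [0.6006, 0.0665, 0.0818]
eef_rot: [[0.826, -0.396, 0.402], [-0.356, -0.918, -0.172], [0.438, -0.001, -0.899]]
contact_force: [-0.2, -0.3, -1.2]
finger_gap: 0.0516
grip_force: 0.0
```

>>> move_arm(deltas=[[-0.18,[0,0,0],[0,0,0]],[-0.18,[0,0,0],[0,0,0]]])

```text
time: 31.7
position: [0.6008, 0.0658, 0.0827]
eef_rot: [[0.83, -0.391, 0.399], [-0.351, -0.92, -0.171], [0.434, 0.002, -0.901]]
contact_force: [-0.5, -0.9, 0.0]
finger_gap: 0.0523
grip_force: 0.0
```

```bash
python3 t.py .6256 .0571 .0268 -23.3 -26
```

```text
t 31.7 ([24.8, -8.7, -55.9], [0.0, -0.005, -0.005]) gap 0.0523 F [-0.5 -0.9  0. ] q [ 0.    0.26  1.94 -0.34  0.55  2.23]
```

>>> move_arm(deltas=[[-0.18,[0.005,-0.002,-0.012],[0,-0.005,-0.005]],[-0.18,[0.01,-0.0035,-0.024],[0,-0.005,-0.005]],[-0.18,[0.015,-0.005,-0.036],[0,-0.005,-0.005]],[-0.18,[0.018,-0.006,-0.042],[0,-0.005,-0.005]],[-0.18,[0.018,-0.006,-0.042],[0,-0.005,-0.005]]])

```text
time: 32.33
position: [0.6179, 0.0597, 0.0389]
eef_rot: [[0.825, -0.398, 0.401], [-0.358, -0.917, -0.174], [0.437, 0.0, -0.899]]
contact_force: [-0.0, -0.1, -0.4]
finger_gap: 0.0519
grip_force: 0.0
```

```bash
python3 t.py .6256 .0571 .0268 -23.3 -26
```

```text
t 32.325 ([7.7, -2.6, -12.1], [-0.0, -0.001, 0.003]) gap 0.0519 F [-0.  -0.1 -0.4] q [-0.01  0.37  1.91 -0.39  0.46  2.29]
```

>>> move_arm(deltas=[[-0.18,[0.0035,-0.0013,-0.006],[0,0,0.003]],[-0.18,[0.0073,-0.0026,-0.012],[0,0,0.003]],[-0.18,[0.0073,-0.0026,-0.012],[0,0,0.003]]])

```text
time: 32.7
position: [0.6254, 0.0572, 0.0274]
eef_rot: [[0.826, -0.395, 0.402], [-0.356, -0.919, -0.173], [0.438, -0.0, -0.899]]
contact_force: [0.2, -0.0, -0.2]
finger_gap: 0.0518
grip_force: 0.0
```

>>> move_arm(deltas=[[0.5,[0,0,0],[0,0,0]],[0.5,[0,0,0],[0,0,0]],[0.5,[0,0,0],[0,0,0]],[0.5,[0,0,0],[0,0,0]]])

```text
time: 33.2
position: [0.6255, 0.0573, 0.028]
eef_rot: [[0.825, -0.395, 0.403], [-0.355, -0.919, -0.173], [0.439, -0.001, -0.899]]
contact_force: [-0.3, -0.6, 1.2]
finger_gap: 0.0321
grip_force: 29.5
```

```bash
python3 t.py .6256 .0571 .0268 1.7 -26
```

```text
t 33.2 ([0.1, -0.2, -1.2], [-0.001, 0.001, 0.436]) gap 0.0321 F [-0.3 -0.6  1.2] q [-0.01  0.41  1.9  -0.4   0.44  2.29]
```

>>> move_arm(deltas=[[0.5,[0,0,0.002],[0,0,0.05]],[0.5,[0,0,0.002],[0,0,0.15]],[0.5,[0.001,0,0.002],[0,0,0.25]],[0.5,[0.001,0,0.002],[0,0,0.35]],[0.5,[0.001,0,0.002],[0,0,0.436]]])

```text
time: 33.83
position: [0.6262, 0.0574, 0.0297]
eef_rot: [[0.898, 0.033, 0.438], [0.029, -0.999, 0.015], [0.438, -0.001, -0.899]]
contact_force: [-0.0, 0.4, -0.3]
finger_gap: 0.0323
grip_force: 29.5
```

```bash
python3 t.py .631 .0573 .0304 1.7 0
```

```text
t 33.825 ([4.8, -0.1, 0.7], [-0.015, 0.454, -0.003]) gap 0.0323 F [-0.   0.4 -0.3] q [-0.13  0.37  1.95  0.2   0.38  1.24]
```

>>> move_arm(deltas=[[0.5,[0.001,0,0.002],[-0.003,0.11,0]],[0.5,[0.002,0,0.003],[-0.006,0.22,0]],[0.5,[0.0035,0,0.003],[-0.01,0.33,0]],[0.5,[0.005,0,0.003],[-0.015,0.454,-0.003]],[0.5,[0.005,0,0.003],[-0.015,0.454,-0.003]]])

```text
time: 34.45
position: [0.6333, 0.0572, 0.0328]
eef_rot: [[1.0, 0.027, 0.002], [0.027, -1.0, -0.002], [0.002, 0.002, -1.0]]
contact_force: [0.4, -0.8, -1.5]
finger_gap: 0.0319
grip_force: 29.5
```

>>> move_arm(deltas=[[0.5,[0,0,0.01],[0,0,0]],[0.5,[0,0,0.03],[0,0,0]],[0.5,[0,0,0.05],[0,0,0]],[0.5,[0,0,0.07],[0,0,0]],[0.5,[0,0,0.09],[0,0,0]]])

```text
time: 35.08
position: [0.6317, 0.0573, 0.125]
eef_rot: [[1.0, 0.027, 0.001], [0.027, -1.0, -0.002], [0.001, 0.002, -1.0]]
contact_force: [-0.4, -0.3, -1.2]
finger_gap: 0.0321
grip_force: 29.5
```

```bash
python3 t.py .4910 .1025 .12 -17.5 0;  python3 - <<'E'
from h import *
held(get_obs(),('scene','top'))
for n in('scene','top'):
    s=snapshot(n)
    for q in shells(s): print(n,q)
E
```

```text
t 35.075 ([-140.7, 45.2, -5.0], [0.002, 0.001, -0.332]) gap 0.0321 F [-0.4 -0.3 -1.2] q [-0.1   0.42  1.54 -0.    1.18  1.45]
scene 235 cooler in tool (bx,by,yaw deg,z) [-2.3  2.7] 2.1 5.9 res 0.0012
top 97 cooler in tool (bx,by,yaw deg,z) [-0.8  4. ] 12.5 8.1 res 0.0014
scene (491.7, 105.3, 107.6, 69.2, -18.3, [488.7, 117.8], 4.1)
scene (479.0, 330.1, 100.8, 69.5, -13.2, [477.7, 330.1], 3.3)
top (489.7, -293.3, 117.3, 68.0, 16.6, [490.4, -286.1], 5.1)
top (478.8, 328.8, 117.2, 69.1, -11.8, [479.3, 329.6], 3.2)
```

>>> move_arm(deltas=[[0.5,[-0.035,0.011,0],[0,0,-0.083]],[0.5,[-0.07,0.022,0],[0,0,-0.166]],[0.5,[-0.105,0.033,0],[0,0,-0.25]],[0.5,[-0.1407,0.0452,-0.005],[0.002,0.001,-0.333]],[0.5,[-0.1407,0.0452,-0.005],[0.002,0.001,-0.333]]])

```text
time: 35.9
position: [0.4872, 0.1034, 0.1159]
eef_rot: [[0.954, -0.3, -0.006], [-0.3, -0.954, 0.001], [-0.006, 0.001, -1.0]]
contact_force: [-0.2, 0.9, -0.7]
finger_gap: 0.032
grip_force: 29.5
```

>>> move_arm(deltas=[[0.5,[0,0,0],[0,0,0]],[0.5,[0,0,0],[0,0,0]]])

```text
time: 36.15
position: [0.4919, 0.1021, 0.118]
eef_rot: [[0.953, -0.301, -0.001], [-0.301, -0.953, 0.001], [-0.001, -0.0, -1.0]]
contact_force: [-0.5, 0.3, -0.6]
finger_gap: 0.0319
grip_force: 29.5
```

```bash
python3 t.py .4910 .1025 .031 -17.6 0;  python3 - <<'E'
from h import *
held(get_obs(),('scene','scene'))
for n in('scene',):
    s=snapshot(n)
    for q in shells(s): print(n,q)
E
```

```text
t 36.15 ([-0.9, 0.4, -87.0], [-0.001, -0.001, -0.001]) gap 0.0319 F [-0.5  0.3 -0.6] q [-0.03  0.17  1.89  0.    1.09  1.84]
scene 231 cooler in tool (bx,by,yaw deg,z) [-2.4  0.5] 1.7 6.7 res 0.0011
scene 231 cooler in tool (bx,by,yaw deg,z) [-2.3  0.1] 2.5 6.5 res 0.0011
scene (486.8, 102.2, 105.2, 74.1, -17.3, [493.1, 104.2], 4.2)
scene (479.8, 330.2, 101.0, 70.2, -13.1, [477.7, 330.0], 3.2)
```

>>> move_arm(deltas=[[0.5,[0,0,-0.03],[0,0,0]],[0.5,[0,0,-0.06],[0,0,0]],[0.5,[0,0,-0.085],[0,0,0]],[0.5,[0,0,-0.089],[0,0,0]],[0.5,[0,0,-0.089],[0,0,0]]])

```text
time: 36.92
position: [0.4912, 0.1025, 0.0292]
eef_rot: [[0.953, -0.301, -0.001], [-0.301, -0.953, 0.001], [-0.001, -0.0, -1.0]]
contact_force: [1.1, 0.4, -1.1]
finger_gap: 0.0321
grip_force: 29.5
```

>>> move_arm(deltas=[[0.5,[0,0,-0.003],[0,0,0]],[0.5,[0,0,-0.006],[0,0,0]],[0.5,[0,0,-0.007],[0,0,0]],[0.5,[0,0,-0.008],[0,0,0]]])

```text
time: 37.42
position: [0.4909, 0.1026, 0.021]
eef_rot: [[0.954, -0.301, -0.001], [-0.301, -0.954, 0.001], [-0.001, -0.0, -1.0]]
contact_force: [0.3, 0.8, -1.2]
finger_gap: 0.0319
grip_force: 29.5
```

>>> move_arm(deltas=[[0.5,[0,0,-0.001],[0,0,0]],[0.5,[0,0,-0.002],[0,0,0]],[0.5,[0,0,-0.003],[0,0,0]]])

```text
time: 37.8
position: [0.4912, 0.1025, 0.0183]
eef_rot: [[0.954, -0.301, -0.001], [-0.301, -0.954, 0.001], [-0.001, -0.0, -1.0]]
contact_force: [-1.0, 0.7, 8.2]
finger_gap: 0.032
grip_force: 29.5
```

>>> move_arm(deltas=[[0.3,[0,0,0.001],[0,0,0]],[-0.18,[0,0,0.001],[0,0,0]],[-0.18,[0,0,0.001],[0,0,0]],[-0.18,[0,0,0.03],[0,0,0]],[-0.18,[0,0,0.07],[0,0,0]]])

```text
time: 38.42
position: [0.4896, 0.1025, 0.0875]
eef_rot: [[0.953, -0.301, -0.004], [-0.301, -0.953, 0.001], [-0.004, 0.001, -1.0]]
contact_force: [0.6, 0.3, -0.4]
finger_gap: 0.0519
grip_force: 0.0
```

>>> move_arm(deltas=[[1,[0.02,-0.05,0.02],[0,0,0]],[1,[0.02,-0.1,0.02],[0,0,0]],[1,[0.02,-0.15,0.02],[0,0,0]],[1,[0.02,-0.18,0.02],[0,0,0]],[1,[0.02,-0.18,0.02],[0,0,0]]])

```text
time: 39.05
position: [0.5108, -0.0794, 0.1079]
eef_rot: [[0.952, -0.305, -0.001], [-0.305, -0.952, 0.0], [-0.001, -0.0, -1.0]]
contact_force: [-0.2, 0.3, 0.7]
finger_gap: 0.0042
grip_force: 0.0
```

Run:
```python
from h import *
o=get_obs(); print(o['position'],o['finger_gap'],o['time'])
seated([.4895,.1025],-17.6)
a=cv2.imread('pics/seat_top_102.png');b=cv2.imread('pics/seat_scene_102.png');cv2.imwrite('pics/e1.png',cv2.resize(np.hstack([a,b]),(800,334)))
s=snapshot('scene')
for q in shells(s): print(q)
```

```text
[ 0.51081067 -0.07935775  0.10788173] 0.004220454609254073 39.05
top 424 cooler [0.4923 0.1054 0.0237] tilt xy, yaw [-0.  -0.3] -18.2 res 0.0011
scene 461 cooler [0.4884 0.1032 0.0241] tilt xy, yaw [-0.2 -0.2] -15.6 res 0.0011
pin [0.5215 0.1345 0.0239] press [0.5303 0.1361 0.0239]
pin [0.4592 0.074  0.0239] press [0.4504 0.0725 0.0239]
(478.7, 329.2, 102.1, 69.5, -11.1, [477.6, 330.0], 3.3)
```

View pics/e1.png

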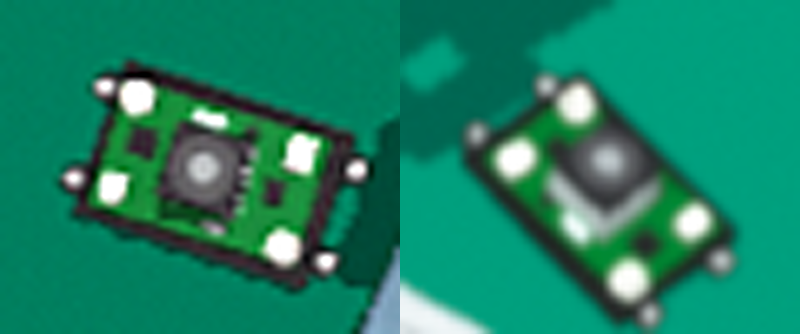

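>>> move_arm(deltas=[[1,[-0.018,0.05,0],[0,0,0]],[1,[-0.036,0.1,-0.01],[0,0,0]],[1,[-0.0548,0.1506,-0.03],[0,0,0]],[1,[-0.0548,0.1506,-0.06],[0,0,0]],[1,[-0.0548,0.1506,-0.078],[0,0,0]]])

```text
time: 39.83
position: [0.4545, 0.0755, 0.0287]
eef_rot: [[0.955, -0.298, -0.003], [-0.298, -0.955, 0.001], [-0.003, -0.0, -1.0]]
contact_force: [-0.7, 0.1, 0.1]
finger_gap: 0.0007
grip_force: 0.0
```

>>> move_arm(deltas=[[1,[0,0,0],[0,0,0]],[1,[0,0,0],[0,0,0]]])

```text
time: 40.08
position: [0.4563, 0.0737, 0.0304]
eef_rot: [[0.954, -0.301, -0.001], [-0.301, -0.954, 0.001], [-0.001, -0.0, -1.0]]
contact_force: [-0.2, -0.1, 0.4]
finger_gap: 0.0004
grip_force: 0.0
```

>>> move_arm(deltas=[[1,[-0.0003,-0.0022,-0.008],[0,0,0]],[1,[-0.0003,-0.0022,-0.012],[0,0,0]],[1,[-0.0003,-0.0022,-0.014],[0,0,0]],[1,[-0.0003,-0.0022,-0.016],[0,0,0]],[1,[-0.0003,-0.0022,-0.017],[0,0,0]]])

```text
time: 40.7
position: [0.4559, 0.0707, 0.0133]
eef_rot: [[0.953, -0.302, -0.001], [-0.302, -0.953, 0.001], [-0.001, -0.0, -1.0]]
contact_force: [-2.8, -0.4, 7.5]
finger_gap: 0.0004
grip_force: 4.1
```

>>> move_arm(deltas=[[1,[0,0,-0.001],[0,0,0]],[1,[0,0,-0.002],[0,0,0]]])

```text
time: 40.95
position: [0.4561, 0.0707, 0.0121]
eef_rot: [[0.953, -0.301, -0.001], [-0.301, -0.953, 0.0], [-0.002, 0.0, -1.0]]
contact_force: [-8.5, 0.1, 25.3]
finger_gap: 0.0003
grip_force: 12.5
```

>>> move_arm(deltas=[[1,[0,0,-0.001],[0,0,0]],[1,[0,0,-0.001],[0,0,0]]])

```text
time: 41.2
position: [0.4561, 0.0707, 0.0119]
eef_rot: [[0.954, -0.301, -0.002], [-0.301, -0.954, 0.0], [-0.002, 0.0, -1.0]]
contact_force: [-11.2, -0.2, 28.7]
finger_gap: 0.0005
grip_force: 14.5
```

Flush. Now pin a: shift (0.068, 0.065).

>>> move_arm(deltas=[[1,[0,0,0.025],[0,0,0]],[1,[0,0,0.05],[0,0,0]],[1,[0.034,0.033,0.05],[0,0,0]],[1,[0.0683,0.0651,0.05],[0,0,0]],[1,[0.0683,0.0651,0.03],[0,0,0]]])

```text
time: 41.82
position: [0.5281, 0.1377, 0.0416]
eef_rot: [[0.954, -0.3, 0.005], [-0.3, -0.954, 0.001], [0.005, -0.003, -1.0]]
contact_force: [-0.7, 0.6, -0.1]
finger_gap: 0.0005
grip_force: 0.0
```

>>> move_arm(deltas=[[1,[0,0,-0.01],[0,0,0]],[1,[0,0,-0.01],[0,0,0]],[1,[0,0,-0.01],[0,0,0]]])

```text
time: 42.2
position: [0.524, 0.1357, 0.0302]
eef_rot: [[0.953, -0.302, -0.001], [-0.302, -0.953, 0.001], [-0.001, -0.0, -1.0]]
contact_force: [0.5, -0.0, 0.6]
finger_gap: 0.0007
grip_force: 0.0
```

>>> move_arm(deltas=[[1,[0,0,-0.008],[0,0,0]],[1,[0,0,-0.012],[0,0,0]],[1,[0,0,-0.014],[0,0,0]],[1,[0,0,-0.016],[0,0,0]],[1,[0,0,-0.017],[0,0,0]]])

```text
time: 42.82
position: [0.524, 0.1359, 0.0134]
eef_rot: [[0.954, -0.301, -0.002], [-0.301, -0.954, 0.0], [-0.002, 0.0, -1.0]]
contact_force: [-3.5, -2.1, 9.1]
finger_gap: 0.0003
grip_force: 4.1
```

>>> move_arm(deltas=[[1,[0,0,-0.001],[0,0,0]],[1,[0,0,-0.002],[0,0,0]]])

```text
time: 43.08
position: [0.5242, 0.1359, 0.0122]
eef_rot: [[0.954, -0.301, -0.002], [-0.301, -0.954, 0.0], [-0.002, 0.0, -1.0]]
contact_force: [-8.0, -2.0, 20.1]
finger_gap: 0.0007
grip_force: 10.1
```

>>> move_arm(deltas=[[1,[0,0,-0.0005],[0,0,0]],[1,[0,0,-0.0005],[0,0,0]]])

```text
time: 43.32
position: [0.5242, 0.136, 0.0122]
eef_rot: [[0.954, -0.301, -0.002], [-0.301, -0.954, 0.0], [-0.002, 0.0, -1.0]]
contact_force: [-7.7, -0.8, 19.0]
finger_gap: 0.0009
grip_force: 9.6
```

>>> move_arm(deltas=[[1,[0,0,0.05],[0,0,0]],[0.2,[0.02,0,0.1],[0,0,0]],[-0.18,[0.04,0.005,0.12],[0,0,0]],[-0.18,[0.06,0.01,0.12],[0,0,0.1]],[-0.18,[0.07,0.015,0.12],[0,0,0.2]]])

```text
time: 43.95
position: [0.5951, 0.1511, 0.1308]
eef_rot: [[0.995, -0.103, -0.0], [-0.103, -0.995, 0.0], [-0.0, -0.0, -1.0]]
contact_force: [1.0, -0.9, -0.5]
finger_gap: 0.038
grip_force: 0.0
```

```bash
python3 t.py .5985 .1538 .0816 26.7 -26
```

```text
t 43.95 ([3.4, 2.7, -49.2], [0.083, -0.453, 0.559]) gap 0.038 F [ 1.  -0.9 -0.5] q [0.06 0.38 1.59 0.   1.17 1.73]
```

>>> move_arm(deltas=[[-0.18,[0,0,0],[0.017,-0.09,0.112]],[-0.18,[0,0,0],[0.033,-0.18,0.224]],[-0.18,[0,0,-0.01],[0.05,-0.27,0.336]],[-0.18,[0.0034,0.0027,-0.03],[0.066,-0.36,0.448]],[-0.18,[0.0034,0.0027,-0.049],[0.083,-0.453,0.559]]])

```text
time: 44.58
position: [0.5972, 0.1545, 0.083]
eef_rot: [[0.811, 0.44, 0.385], [0.395, -0.898, 0.194], [0.431, -0.005, -0.902]]
contact_force: [-0.7, 1.0, 0.0]
finger_gap: 0.0522
grip_force: 0.0
```

>>> move_arm(deltas=[[-0.18,[0,0,0],[0,0,0]],[-0.18,[0,0,0],[0,0,0]]])

```text
time: 44.82
position: [0.5982, 0.1543, 0.0842]
eef_rot: [[0.815, 0.435, 0.383], [0.39, -0.901, 0.192], [0.429, -0.007, -0.903]]
contact_force: [0.1, -0.2, 0.8]
finger_gap: 0.0519
grip_force: 0.0
```

```bash
python3 t.py .6223 .1658 .0268 26.7 -26
```

```text
t 44.825 ([24.1, 11.5, -57.4], [-0.002, -0.013, 0.016]) gap 0.0519 F [ 0.1 -0.2  0.8] q [-0.05  0.25  1.95  0.39  0.58  0.78]
```

>>> move_arm(deltas=[[-0.18,[0.005,0.0025,-0.012],[-0.002,-0.013,0.016]],[-0.18,[0.01,0.005,-0.024],[-0.002,-0.013,0.016]],[-0.18,[0.015,0.0075,-0.036],[-0.002,-0.013,0.016]],[-0.18,[0.018,0.0087,-0.043],[-0.002,-0.013,0.016]],[-0.18,[0.018,0.0087,-0.043],[-0.002,-0.013,0.016]]])

```text
time: 45.45
position: [0.6151, 0.1633, 0.0394]
eef_rot: [[0.802, 0.452, 0.39], [0.406, -0.892, 0.197], [0.437, 0.0, -0.899]]
contact_force: [0.9, -0.0, -1.3]
finger_gap: 0.0519
grip_force: 0.0
```

```bash
python3 t.py .6223 .1658 .0268 26.7 -26
```

```text
t 45.45 ([7.2, 2.5, -12.6], [0.001, -0.001, -0.003]) gap 0.0519 F [ 0.9 -0.  -1.3] q [-0.03  0.37  1.92  0.46  0.49  0.7 ]
```

>>> move_arm(deltas=[[-0.18,[0.0035,0.0013,-0.006],[0,0,0]],[-0.18,[0.007,0.0025,-0.0125],[0,0,0]],[-0.18,[0.007,0.0025,-0.0125],[0,0,0]]])

```text
time: 45.82
position: [0.6222, 0.1656, 0.0272]
eef_rot: [[0.802, 0.452, 0.391], [0.406, -0.892, 0.197], [0.438, 0.001, -0.899]]
contact_force: [-0.3, 0.7, 0.0]
finger_gap: 0.0521
grip_force: 0.0
```

>>> move_arm(deltas=[[0.5,[0,0,0],[0,0,0]],[0.5,[0,0,0],[0,0,0]],[0.5,[0,0,0],[0,0,0]],[0.5,[0,0,0],[0,0,0]]])

```text
time: 46.32
position: [0.6224, 0.1656, 0.028]
eef_rot: [[0.802, 0.452, 0.392], [0.406, -0.892, 0.197], [0.439, 0.001, -0.899]]
contact_force: [0.1, -0.1, -0.6]
finger_gap: 0.0318
grip_force: 29.8
```

```bash
python3 t.py .6223 .1658 .0268 1.7 -26
```

```text
t 46.325 ([-0.1, 0.2, -1.2], [0.001, 0.001, -0.439]) gap 0.0318 F [ 0.1 -0.1 -0.6] q [-0.03  0.41  1.9   0.47  0.48  0.69]
```

>>> move_arm(deltas=[[0.5,[0,0,0.002],[0,0,-0.05]],[0.5,[0,0,0.002],[0,0,-0.15]],[0.5,[0.001,0,0.002],[0,0,-0.25]],[0.5,[0.001,0,0.002],[0,0,-0.35]],[0.5,[0.001,0,0.002],[0,0,-0.437]]])

```text
time: 46.95
position: [0.623, 0.1657, 0.0296]
eef_rot: [[0.899, 0.029, 0.438], [0.026, -1.0, 0.012], [0.438, 0.001, -0.899]]
contact_force: [-0.2, -0.5, -1.7]
finger_gap: 0.032
grip_force: 29.8
```

```bash
python3 t.py .628 .1656 .0304 1.7 0
```

```text
t 46.95 ([5.0, -0.1, 0.8], [-0.012, 0.453, 0.001]) gap 0.032 F [-0.2 -0.5 -1.7] q [ 0.09  0.4   1.9  -0.07  0.39  1.69]
```

>>> move_arm(deltas=[[0.5,[0.001,0,0.002],[-0.003,0.11,0]],[0.5,[0.002,0,0.003],[-0.006,0.22,0]],[0.5,[0.0035,0,0.003],[-0.009,0.33,0]],[0.5,[0.005,0,0.003],[-0.012,0.453,0]],[0.5,[0.005,0,0.003],[-0.012,0.453,0]]])

```text
time: 47.58
position: [0.6302, 0.1653, 0.0328]
eef_rot: [[1.0, 0.031, 0.003], [0.031, -1.0, 0.001], [0.003, -0.001, -1.0]]
contact_force: [0.3, -0.1, -0.4]
finger_gap: 0.0318
grip_force: 29.8
```

>>> move_arm(deltas=[[0.5,[0,0,0.01],[0,0,0]],[0.5,[0,0,0.03],[0,0,0]],[0.5,[0,0,0.05],[0,0,0]],[0.5,[0,0,0.07],[0,0,0]],[0.5,[0,0,0.09],[0,0,0]]])

```text
time: 48.2
position: [0.6286, 0.1656, 0.125]
eef_rot: [[0.999, 0.032, 0.002], [0.032, -0.999, 0.001], [0.002, -0.001, -1.0]]
contact_force: [0.2, -0.3, -0.8]
finger_gap: 0.0318
grip_force: 29.8
```

```bash
python3 t.py .4800 .3295 .12 -11.8 0;  python3 - <<'E'
from h import *
held(get_obs(),('scene',))
for n in('scene','top'):
    s=snapshot(n)
    for q in shells(s): print(n,q)
E
```

```text
t 48.2 ([-148.6, 163.9, -5.0], [-0.001, 0.002, -0.238]) gap 0.0318 F [ 0.2 -0.3 -0.8] q [0.07 0.46 1.5  0.   1.19 1.61]
scene 238 cooler in tool (bx,by,yaw deg,z) [-3.1 -1.8] -1.2 6.6 res 0.001
scene (468.8, 366.1, 103.1, 69.6, -14.2, [467.8, 366.1], 3.5)
top (489.7, -293.5, 116.6, 68.1, 16.5, [490.3, -287.0], 5.2)
top (512.4, 101.8, 134.9, 123.3, 89.0, [521.8, 113.3], 1.9)
```

>>> move_arm(deltas=[[0.5,[-0.02,-0.02,0.01],[0,0,0]],[0.5,[-0.06,-0.03,0.02],[0,0,-0.08]],[0.5,[-0.1,-0.03,0.02],[0,0,-0.16]],[0.5,[-0.12,-0.03,0.02],[0,0,-0.24]],[0.5,[-0.12,-0.03,0.02],[0,0,-0.24]]])

```text
time: 48.98
position: [0.5067, 0.1357, 0.142]
eef_rot: [[0.979, -0.206, -0.001], [-0.206, -0.979, 0.001], [-0.001, -0.001, -1.0]]
contact_force: [0.6, 0.8, -1.0]
finger_gap: 0.0315
grip_force: 29.8
```

Run:
```python
from h import *
for n in('top','scene','scene'):
    s=snapshot(n)
    for q in shells(s): print(n,q)
    if n=='top': T=s
a=T['image'][180:280,120:280]; save(cv2.resize(a,(640,400),interpolation=cv2.INTER_CUBIC),'f1.png')
o=get_obs(); print(o['position'],o['finger_gap'])
```

```text
top (489.8, -294.0, 118.0, 68.1, 16.5, [490.4, -286.0], 5.1)
top (457.3, 90.2, 131.6, 65.8, 59.3, [443.1, 89.3], 1.1)
top (436.6, 222.8, 115.1, 94.2, 88.5, [430.7, 222.3], -0.2)
top (474.7, 388.8, 68.4, 55.4, 76.9, [474.6, 391.5], 3.3)
scene (468.8, 366.0, 103.6, 69.5, -13.5, [467.8, 366.1], 3.3)
scene (469.1, 365.9, 103.0, 68.9, -14.2, [467.8, 366.0], 3.4)
[0.50917467 0.13551653 0.14268341] 0.03196772066523859
```

View pics/f1.png

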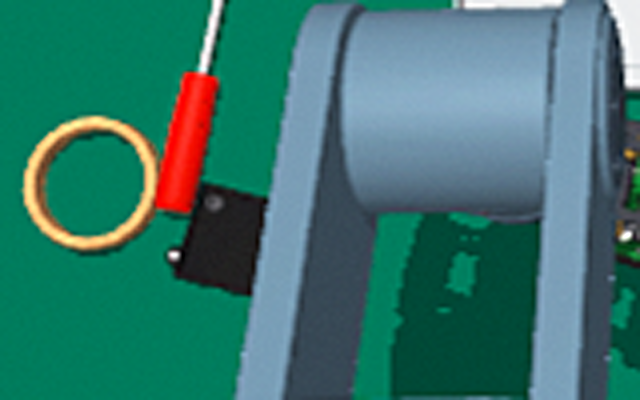

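>>> move_arm(deltas=[[0.5,[-0.009,0.05,0],[0,0,0]],[0.5,[-0.018,0.1,0],[0,0,-0.01]],[0.5,[-0.027,0.15,0],[0,0,-0.02]],[0.5,[-0.034,0.2,0],[0,0,-0.026]],[0.5,[-0.038,0.2295,-0.01],[0,0,-0.026]]])

```text
time: 49.75
position: [0.4712, 0.368, 0.1332]
eef_rot: [[0.973, -0.23, 0.003], [-0.23, -0.973, 0.002], [0.002, -0.003, -1.0]]
contact_force: [0.3, 0.4, -0.1]
finger_gap: 0.0316
grip_force: 29.8
```

>>> move_arm(deltas=[[0.5,[0,0,0],[0,0,0]],[0.5,[0,0,0],[0,0,0]]])

```text
time: 50.0
position: [0.4708, 0.3646, 0.1324]
eef_rot: [[0.973, -0.232, 0.001], [-0.232, -0.973, 0.0], [0.0, -0.001, -1.0]]
contact_force: [-0.4, -0.5, -1.6]
finger_gap: 0.0321
grip_force: 29.8
```

```bash
python3 t.py .4710 .3650 .0290 -13.4 0;  python3 - <<'E'
from h import *
held(get_obs(),('scene','scene'))
s=snapshot('scene')
for q in shells(s): print(q)
E
```

```text
t 50.0 ([0.2, 0.4, -103.4], [-0.0, 0.001, 0.0]) gap 0.0321 F [-0.4 -0.5 -1.6] q [0.46 0.34 1.64 0.   1.16 2.26]
scene 296 cooler in tool (bx,by,yaw deg,z) [-1.9  0.3] -1.5 6.0 res 0.001
scene 296 cooler in tool (bx,by,yaw deg,z) [-1.7  0.9] -1.8 6.3 res 0.0011
(464.9, 362.7, 110.3, 79.5, -16.3, [465.6, 366.3], 3.4)
```

>>> move_arm(deltas=[[0.5,[0,0,-0.03],[0,0,0]],[0.5,[0,0,-0.06],[0,0,0]],[0.5,[0,0,-0.09],[0,0,0]],[0.5,[0,0,-0.103],[0,0,0]],[0.5,[0,0,-0.103],[0,0,0]]])

```text
time: 50.78
position: [0.4703, 0.3644, 0.0294]
eef_rot: [[0.972, -0.233, -0.0], [-0.233, -0.972, 0.0], [-0.0, -0.0, -1.0]]
contact_force: [0.3, -0.9, -1.3]
finger_gap: 0.0316
grip_force: 29.8
```

>>> move_arm(deltas=[[0.5,[0,0,-0.003],[0,0,0]],[0.5,[0,0,-0.006],[0,0,0]],[0.5,[0,0,-0.007],[0,0,0]],[0.5,[0,0,-0.008],[0,0,0]]])

```text
time: 51.28
position: [0.4705, 0.3652, 0.0221]
eef_rot: [[0.973, -0.232, 0.002], [-0.232, -0.973, 0.001], [0.001, -0.002, -1.0]]
contact_force: [0.4, -0.5, -1.5]
finger_gap: 0.0321
grip_force: 29.8
```

>>> move_arm(deltas=[[0.5,[0,0,-0.001],[0,0,0]],[0.5,[0,0,-0.002],[0,0,0]],[0.5,[0,0,-0.003],[0,0,0]]])

```text
time: 51.65
position: [0.4704, 0.3651, 0.0187]
eef_rot: [[0.973, -0.232, 0.001], [-0.232, -0.973, 0.001], [0.001, -0.001, -1.0]]
contact_force: [0.2, 0.3, -0.6]
finger_gap: 0.0318
grip_force: 29.8
```

>>> move_arm(deltas=[[0.5,[0,0,-0.001],[0,0,0]],[0.5,[0,0,-0.0015],[0,0,0]]])

```text
time: 51.9
position: [0.4706, 0.3651, 0.0177]
eef_rot: [[0.973, -0.232, 0.001], [-0.232, -0.973, 0.001], [0.001, -0.001, -1.0]]
contact_force: [-2.2, -2.4, 5.3]
finger_gap: 0.0317
grip_force: 29.8
```

>>> move_arm(deltas=[[0.3,[0,0,0],[0,0,0]],[-0.18,[0,0,0],[0,0,0]],[-0.18,[0,0,0.001],[0,0,0]],[-0.18,[0,0,0.03],[0,0,0]],[-0.18,[0,0,0.07],[0,0,0]]])

```text
time: 52.52
position: [0.4693, 0.3646, 0.0867]
eef_rot: [[0.973, -0.232, -0.002], [-0.232, -0.973, -0.0], [-0.002, 0.001, -1.0]]
contact_force: [-0.1, 0.0, 0.1]
finger_gap: 0.0524
grip_force: 0.0
```

>>> move_arm(deltas=[[1,[0.02,-0.05,0.02],[0,0,0]],[1,[0.02,-0.1,0.02],[0,0,0.1]],[1,[0.02,-0.15,0.02],[0,0,0.2]],[1,[0.02,-0.2,0.02],[0,0,0.3]],[1,[0.02,-0.22,0.02],[0,0,0.3]]])

```text
time: 53.15
position: [0.4903, 0.1428, 0.1073]
eef_rot: [[0.998, 0.064, 0.001], [0.064, -0.998, 0.001], [0.001, -0.001, -1.0]]
contact_force: [-0.2, 0.5, 0.1]
finger_gap: 0.0037
grip_force: 0.0
```

Run:
```python
from h import *
o=get_obs(); print(o['position'],o['finger_gap'],o['time'],o['joint_pos'].round(2))
seated([.4690,.3655],-13.4)
a=cv2.imread('pics/seat_top_365.png');b=cv2.imread('pics/seat_scene_365.png');cv2.imwrite('pics/g1.png',cv2.resize(np.hstack([a,b]),(800,334)))
s=snapshot('top');w=cloud(s);i=s['image'].astype(int)
m=(i[...,0]>150)&(i[...,1]<70)&(abs(w[...,1]-.41)<.06)&(abs(w[...,0]-.53)<.1)
P=w[m]; (c,sz,an)=cv2.minAreaRect((P[:,:2]*1000).astype(np.float32)); print('driver',c,sz,an,cv2.boxPoints((c,sz,an)).round(0).tolist(),'z',P[:,2].max())
```

```text
[0.49030333 0.14284141 0.10732479] 0.003720964996428798 53.15 [0.05 0.2  1.87 0.   1.06 1.56]
top 287 cooler [0.4698 0.3671 0.0229] tilt xy, yaw [1.  0.1] -15.2 res 0.0011
scene 486 cooler [0.4689 0.3656 0.0235] tilt xy, yaw [0.3 0. ] -14.3 res 0.0011
pin [0.4994 0.3978 0.0232] press [0.5081 0.3996 0.0232]
pin [0.4394 0.335  0.0232] press [0.4306 0.3332 0.0232]
driver (540.4685668945312, 415.7593994140625) (23.58737564086914, 93.67456817626953) 81.49034118652344 [[492.0, 411.0], [585.0, 397.0], [589.0, 420.0], [496.0, 434.0]] z 0.030196101206330095
```

View pics/g1.png

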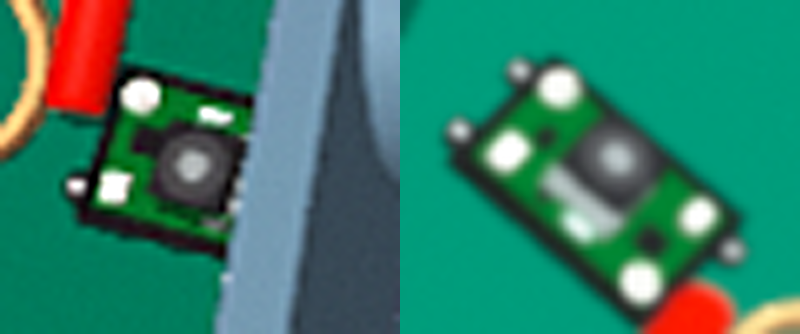

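>>> move_arm(deltas=[[1,[0,0.03,0.01],[0,0,0.15]],[1,[0,0.06,0.01],[0,0,0.3]],[1,[0,0.09,0.01],[0,0,0.45]],[1,[0,0.12,0.01],[0,0,0.6]],[1,[0,0.14,0.01],[0,0,0.75]]])

```text
time: 53.92
position: [0.4897, 0.288, 0.1172]
eef_rot: [[0.68, 0.733, -0.0], [0.733, -0.68, 0.002], [0.001, -0.002, -1.0]]
contact_force: [0.4, -0.2, -0.3]
finger_gap: 0.0002
grip_force: 0.0
```

```bash
python3 t.py .43 .3334 .05 81.4 0
```

```text
t 53.925 ([-59.7, 45.4, -67.2], [-0.002, -0.001, 0.598]) gap 0.0002 F [ 0.4 -0.2 -0.3] q [0.32 0.3  1.72 0.   1.12 1.07]
```

>>> move_arm(deltas=[[1,[-0.02,0.015,0],[0,0,0.15]],[1,[-0.04,0.03,0],[0,0,0.3]],[1,[-0.0597,0.0454,0],[0,0,0.45]],[1,[-0.0597,0.0454,-0.03],[0,0,0.598]],[1,[-0.0597,0.0454,-0.067],[0,0,0.598]]])

```text
time: 54.55
position: [0.4306, 0.3328, 0.0505]
eef_rot: [[0.153, 0.988, 0.001], [0.988, -0.153, 0.003], [0.003, 0.001, -1.0]]
contact_force: [0.4, -0.4, -0.9]
finger_gap: 0.0002
grip_force: 0.0
```

>>> move_arm(deltas=[[1,[0,0,0],[0,0,0]],[1,[0,0,0],[0,0,0]]])

```text
time: 54.8
position: [0.4309, 0.3315, 0.0512]
eef_rot: [[0.156, 0.988, -0.0], [0.988, -0.156, 0.001], [0.001, -0.001, -1.0]]
contact_force: [0.2, 1.1, -0.1]
finger_gap: 0.0006
grip_force: 0.0
```

```bash
python3 t.py .43 .3334 .020 81.4 0
```

```text
t 54.8 ([-0.9, 1.9, -31.2], [-0.001, -0.0, 0.006]) gap 0.0006 F [ 0.2  1.1 -0.1] q [0.44 0.36 1.81 0.   0.97 0.59]
```

>>> move_arm(deltas=[[1,[0.0026,0.0014,-0.015],[0,0,0]],[1,[0.0026,0.0014,-0.029],[0,0,0]],[1,[0.0026,0.0014,-0.033],[0,0,0]],[1,[0.0026,0.0014,-0.035],[0,0,0]],[1,[0.0026,0.0014,-0.037],[0,0,0]]])

```text
time: 55.42
position: [0.4328, 0.3316, 0.0135]
eef_rot: [[0.157, 0.988, -0.003], [0.988, -0.157, 0.0], [-0.0, -0.003, -1.0]]
contact_force: [-4.6, -2.7, 8.2]
finger_gap: 0.0006
grip_force: 4.2
```

>>> move_arm(deltas=[[1,[0,0,-0.001],[0,0,0]],[1,[0,0,-0.002],[0,0,0]]])

```text
time: 55.68
position: [0.4328, 0.3316, 0.0122]
eef_rot: [[0.156, 0.988, -0.003], [0.988, -0.156, 0.0], [-0.0, -0.003, -1.0]]
contact_force: [-9.2, -4.6, 19.2]
finger_gap: 0.0002
grip_force: 10.0
```

>>> move_arm(deltas=[[1,[0,0,-0.001],[0,0,0]],[1,[0,0,-0.001],[0,0,0]]])

```text
time: 55.92
position: [0.4329, 0.3317, 0.0121]
eef_rot: [[0.156, 0.988, -0.003], [0.988, -0.156, -0.0], [-0.0, -0.003, -1.0]]
contact_force: [-8.8, -4.5, 23.3]
finger_gap: 0.0006
grip_force: 11.3
```

>>> move_arm(deltas=[[1,[0,0,0.03],[0,0,0]],[1,[0,0,0.06],[0,0,0]],[1,[0.037,0.031,0.06],[0,0,0]],[1,[0.0733,0.0627,0.06],[0,0,0]],[1,[0.0733,0.0627,0.05],[0,0,0]]])

```text
time: 56.55
position: [0.5096, 0.3964, 0.0612]
eef_rot: [[0.156, 0.988, 0.003], [0.988, -0.156, 0.003], [0.004, 0.002, -1.0]]
contact_force: [-0.3, -0.2, 0.4]
finger_gap: 0.0007
grip_force: 0.0
```

>>> move_arm(deltas=[[1,[0,0,0],[0,0,0]],[1,[0,0,0],[0,0,0]],[1,[0,0,0],[0,0,0]]])

```text
time: 56.92
position: [0.5061, 0.3942, 0.0605]
eef_rot: [[0.157, 0.988, -0.001], [0.988, -0.157, 0.001], [0.001, -0.001, -1.0]]
contact_force: [-0.2, -0.6, 0.1]
finger_gap: 0.0002
grip_force: 0.0
```

```bash
python3 t.py .5062 .3944 .018 81.4 0
python3 - <<'E'
from h import *
s=snapshot('scene'); c=v0(s,np.array([.5,.397,.03])); save(cv2.resize(s['image'][c[1]-30:c[1]+30,c[0]-40:c[0]+40],(800,600),interpolation=cv2.INTER_CUBIC),'h1.png')
E
```

```text
t 56.925 ([0.1, 0.2, -42.5], [-0.001, -0.001, 0.007]) gap 0.0002 F [-0.2 -0.6  0.1] q [0.48 0.52 1.54 0.   1.07 0.63]
```

View pics/h1.png

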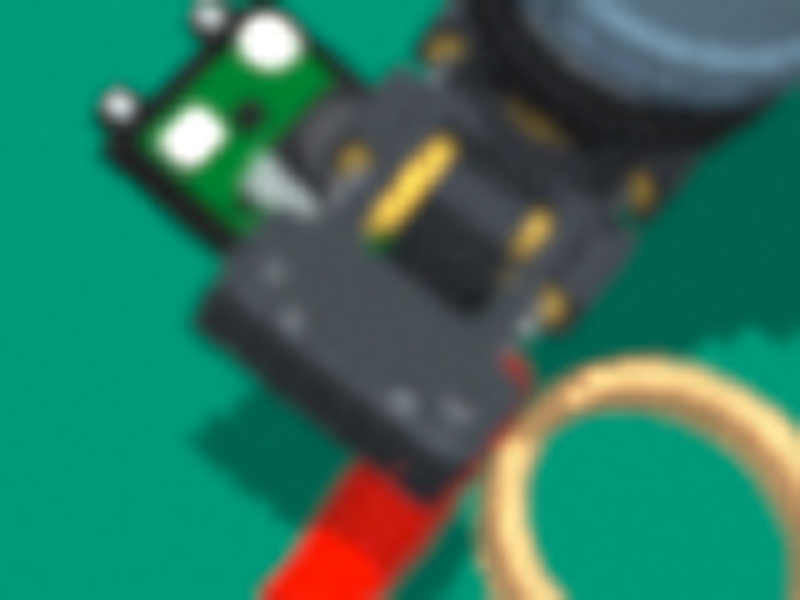

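>>> move_arm(deltas=[[1,[0,0,-0.01],[0,0,0]],[1,[0,0,-0.02],[0,0,0]],[1,[0,0,-0.03],[0,0,0]],[1,[0,0,-0.036],[0,0,0]],[1,[0,0,-0.04],[0,0,0]]])

```text
time: 57.6
position: [0.5063, 0.3945, 0.0196]
eef_rot: [[0.156, 0.988, -0.002], [0.988, -0.156, 0.001], [0.0, -0.002, -1.0]]
contact_force: [-0.5, -0.2, 0.1]
finger_gap: 0.0005
grip_force: 0.0
```

>>> move_arm(deltas=[[1,[0,0,-0.002],[0,0,0]],[1,[0,0,-0.004],[0,0,0]]])

```text
time: 57.85
position: [0.5069, 0.3948, 0.0171]
eef_rot: [[0.156, 0.988, -0.001], [0.988, -0.156, 0.001], [0.001, -0.001, -1.0]]
contact_force: [-3.2, -2.2, 9.2]
finger_gap: 0.0
grip_force: 4.1
```

>>> move_arm(deltas=[[1,[0,0,-0.001],[0,0,0]],[1,[0,0,-0.002],[0,0,0]]])

```text
time: 58.1
position: [0.5069, 0.3948, 0.0157]
eef_rot: [[0.156, 0.988, -0.001], [0.988, -0.156, 0.001], [0.001, -0.001, -1.0]]
contact_force: [-4.2, -1.8, 8.7]
finger_gap: 0.0007
grip_force: 4.1
```

>>> move_arm(deltas=[[1,[0,0,-0.001],[0,0,0]],[1,[0,0,-0.001],[0,0,0]]])

```text
time: 58.35
position: [0.5068, 0.3948, 0.0146]
eef_rot: [[0.156, 0.988, -0.001], [0.988, -0.156, 0.001], [0.001, -0.001, -1.0]]
contact_force: [-3.2, -2.0, 6.9]
finger_gap: 0.0002
grip_force: 3.6
```

>>> move_arm(deltas=[[1,[0,0,-0.001],[0,0,0]],[1,[0,0,-0.002],[0,0,0]]])

```text
time: 58.6
position: [0.5068, 0.3948, 0.0127]
eef_rot: [[0.156, 0.988, -0.001], [0.988, -0.156, 0.001], [0.001, -0.001, -1.0]]
contact_force: [-3.3, -2.7, 8.3]
finger_gap: -0.0001
grip_force: 4.1
```

>>> move_arm(deltas=[[1,[0,0,-0.001],[0,0,0]],[1,[0,0,-0.001],[0,0,0]]])

```text
time: 58.85
position: [0.5069, 0.3948, 0.0123]
eef_rot: [[0.156, 0.988, -0.001], [0.988, -0.156, 0.001], [0.001, -0.001, -1.0]]
contact_force: [-4.0, -4.3, 12.3]
finger_gap: 0.0008
grip_force: 5.8
```

>>> move_arm(deltas=[[1,[0,0,-0.001],[0,0,0]],[1,[0,0,-0.001],[0,0,0]]])

```text
time: 59.1
position: [0.507, 0.3949, 0.0121]
eef_rot: [[0.156, 0.988, -0.0], [0.988, -0.156, 0.001], [0.001, -0.001, -1.0]]
contact_force: [-7.3, -4.9, 16.9]
finger_gap: 0.0004
grip_force: 8.5
```

>>> move_arm(deltas=[[1,[0,0,0.04],[0,0,0]],[1,[0,0,0.09],[0,0,0]],[1,[-0.02,-0.05,0.14],[0,0,0]],[1,[-0.05,-0.1,0.18],[0,0,0]],[1,[-0.09,-0.15,0.2],[0,0,0]]])

```text
time: 59.72
position: [0.4299, 0.2606, 0.2035]
eef_rot: [[0.156, 0.988, 0.003], [0.988, -0.156, 0.002], [0.002, 0.003, -1.0]]
contact_force: [-0.1, -1.5, -0.1]
finger_gap: 0.0005
grip_force: 0.0
```

>>> move_arm(deltas=[[1,[-0.03,-0.06,0],[0,0,0]],[1,[-0.05,-0.11,0],[0,0,0]],[1,[-0.07,-0.17,0],[0,0,0]],[1,[-0.08,-0.22,0],[0,0,0]],[1,[-0.08,-0.22,0],[0,0,0]]])

```text
time: 60.35
position: [0.3493, 0.0385, 0.2016]
eef_rot: [[0.163, 0.987, 0.001], [0.987, -0.163, -0.0], [-0.0, 0.001, -1.0]]
contact_force: [-0.5, 0.1, -0.8]
finger_gap: 0.0006
grip_force: 0.0
```

Run:
```python
from h import *
o=get_obs(); print(o['position'],o['time'],o['contact_force'].round(1))
for c,y in (([.469,.3655],-14),([.490,.1035],-17.5),([.4955,-.0972],4.5),([.489,-.2942],16.6)): print(c); seated(c,y)
rows=[]
for n in('top','scene'):
    rows.append(np.hstack([cv2.resize(cv2.imread(f'pics/seat_{n}_{k}.png'),(200,167)) for k in(365,103,-97,-294)]))
cv2.imwrite('pics/z1.png',np.vstack(rows))
s=snapshot('top')
for k in('driver_grip','tape','screw_bin'): print(k,[np.round(b['point'],3).tolist() for b in boxes_of(k,s)][:1])
```

```text
[0.34930486 0.03854631 0.2016381 ] 60.35 [-0.5  0.1 -0.8]
[0.469, 0.3655]
top 427 cooler [0.4701 0.3675 0.0236] tilt xy, yaw [-0.2 -0.3] -13.6 res 0.0012
scene 485 cooler [0.4686 0.3648 0.0233] tilt xy, yaw [-0.2  0.5] -16.6 res 0.001
pin [0.4995 0.3974 0.0234] press [0.5082 0.3992 0.0234]
pin [0.4392 0.3349 0.0234] press [0.4304 0.3331 0.0234]
[0.49, 0.1035]
top 410 cooler [0.4923 0.1053 0.0235] tilt xy, yaw [ 0.2 -0.4] -17.3 res 0.001
scene 456 cooler [0.4885 0.1037 0.0244] tilt xy, yaw [-0.4  0. ] -17.4 res 0.0011
pin [0.5218 0.1345 0.0239] press [0.5306 0.1359 0.0239]
pin [0.459  0.0745 0.0239] press [0.4502 0.0731 0.0239]
[0.4955, -0.0972]
top 423 cooler [ 0.4965 -0.096   0.0233] tilt xy, yaw [-0.4 -1.1] 2.4 res 0.0009
scene 395 cooler [ 0.4937 -0.0985  0.0242] tilt xy, yaw [ 0.4 -0.1] 6.2 res 0.001
pin [ 0.5132 -0.0578  0.0238] press [ 0.5209 -0.0532  0.0238]
pin [ 0.477  -0.1367  0.0238] press [ 0.4693 -0.1413  0.0238]
[0.489, -0.2942]
top 402 cooler [ 0.4903 -0.2953  0.0231] tilt xy, yaw [ 0.  -0.1] 15.9 res 0.001
scene 316 cooler [ 0.4885 -0.2943  0.0233] tilt xy, yaw [-0.1 -1.1] 16.4 res 0.0009
pin [ 0.4991 -0.2524  0.0232] press [ 0.5056 -0.2464  0.0232]
pin [ 0.4798 -0.3371  0.0232] press [ 0.4732 -0.3432  0.0232]
driver_grip [[0.549, 0.417, 0.024]]
tape [[0.507, 0.484, 0.014]]
screw_bin [[0.59, -0.463, 0.031]]
```

View pics/z1.png

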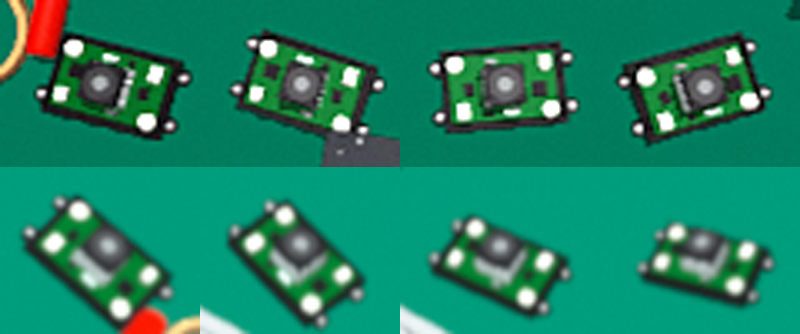

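```bash
python3 -c "
from station import *
print(hand_in())"
```

```text
the job is handed in; nothing more can be done
None
```

I lifted all four boards out of the tray without forcing them, laid each flat in its own shell, and pushed all eight rivet pins to their hard stops. The job was handed in at about 60 s, but the tape read about 9 mm from where it started, more than its ~4 mm error; I never touched it.

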